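# Fit the dish head to the laboratory mixer and load the staining dishes

### The job

Get the laboratory mixer ready for a staining run: first turn its speed dial back to zero, counter-clockwise against the stop, and lift the red cap off the drive shaft, standing it upright on the grey mat. Set the dish head on the splined shaft and turn it while pressing lightly until the splines engage and it drops fully home, stack every covered dish that is out on the mat onto the head, upright and centred one on another so that the mixer runs true, and only then stand the knobbed steel weight centred on top. Leave the bottles where they are.

Things in the scene. Friction and masses are not known exactly. Their poses are not given: they have to be found in the camera images.
- mixer: cream bench mixer, housing 180 (x) x 140 (y) x 70 mm high, fixed to the bench. Origin: centre of its underside; its front (display) faces its own -x. On its flat deck, 70 mm up, on the centre line: the speed dial 60 mm towards the front and the steel drive shaft 30 mm towards the back. The shaft's tooth angle is not measured: look or feel; 30 degrees of turning either way always suffices.
- dial (a joint): angle of the speed dial in rad: 0 is the zero stop, and it grows clockwise seen from above (up to 4.7). It starts 0.6 to 1.3 from the stop; to go to zero turn it counter-clockwise seen from above. Light friction (0.04 N m), stays where it is left.
- dial_grip (a point): on the dial's axis, 37 mm above the mixer's deck, the height to grip. The dial is a black disc of 40 mm diameter with a grip bar on it 38 mm long, 14 mm wide, 32 mm high (this point is 7 mm below its top). The bar lies along the point's x axis, its white pointer to -x; at zero that points to the mixer's front.
- shaft_seat (a point): on the shaft's axis, on top of its 52 mm flange, 8 mm above the deck (does not turn with the shaft); the head's underside rests here when home. Above it stand 6 spline teeth 60 degrees apart, 5 mm wide, out to 19 mm radius, 12 mm high, and a round pilot of 24 mm diameter, straight to 16 mm, tapering to 12 mm at 24 mm. The shaft is stiff: 0.5 N m turn it.
- head: dish head, 0.25 kg: rubber-faced disc, 64 mm diameter, 11 mm thick, on a splined steel hub of 54 mm diameter, 27 mm long. Origin: centre of the hub's underside, z up. Bore 26 mm with 6 grooves (one along x, at the white rim mark), 6 degrees of play. At a wrong angle it stands on the shaft's teeth 12 mm too high; turned right under light pressure it drops home. Grip it across the disc.
- head_top (a point): centre of the head's upper face, 38 mm above the head's origin.
- dish1: round covered dish with a blue spot on its lid, 55 mm in diameter, 15 mm high, 60 g, flat above and below. Origin: centre of its underside, z up. Starts upright on the blue mat; three to five of the dishes are out, the others are absent (None).
- dish2: round covered dish with a blue spot on its lid, 55 mm in diameter, 15 mm high, 60 g, flat above and below. Origin: centre of its underside, z up. Starts upright on the blue mat; three to five of the dishes are out, the others are absent (None).
- dish3: round covered dish with a blue spot on its lid, 55 mm in diameter, 15 mm high, 60 g, flat above and below. Origin: centre of its underside, z up. Starts upright on the blue mat; three to five of the dishes are out, the others are absent (None).
- dish4: round covered dish with a blue spot on its lid, 55 mm in diameter, 15 mm high, 60 g, flat above and below. Origin: centre of its underside, z up. Starts upright on the blue mat; three to five of the dishes are out, the others are absent (None).
- dish5: round covered dish with a blue spot on its lid, 55 mm in diameter, 15 mm high, 60 g, flat above and below. Origin: centre of its underside, z up. Starts upright on the blue mat; three to five of the dishes are out, the others are absent (None).
- weight: hold-down weight: steel disc of 55 mm diameter, 12 mm thick, with a black cylindrical knob of 20 mm diameter on top up to 41 mm above its underside; 0.28 kg. Origin: centre of its underside, z up. Starts upright on the grey parts mat.
- cap: red plastic shaft cap, a hollow cup open below, 50 mm outside diameter, 43 mm inside, 32 mm high with a 4 mm thick top, 40 g. Origin: centre of its lower rim, z up. It starts loosely over the splined shaft, standing on its flange; grip it across its side and lift it straight up, 30 mm or more.
- dish_mat: blue bench mat, 230 x 230 x 3 mm, fixed, on which the dishes start, one near the middle and the others near the corners, centres at least 75 mm apart. Origin: centre of its underside (bench level).
- parts_mat: grey bench mat, 230 x 230 x 3 mm, fixed, on which the head and the weight start. Origin: centre of its underside (bench level). The two mats lie left and right of the mixer, either way round.
- buffer: brown bottle with blue cap, 72 mm diameter, 165 mm high; leave alone. Origin: centre of its underside.
- solvent: small brown bottle with red cap, 52 mm diameter, 115 mm high; leave alone. Origin: centre of its underside.
- stain: very small dark blue bottle with white cap, 38 mm diameter, 70 mm high; leave alone. Origin: centre of its underside.
Mind the look-alikes: they are no part of the job. Leave any brown or turquoise look-alike of the dish5 alone.

How it is judged:
By the outcome, as a careful person would: the job done as asked, in the order asked, and still so for the second after the job is handed in, with the robot touching nothing.
Of dish1, dish2, dish3, dish4, dish5 only 3 to 5 are there at a start; the rules pass over those that are not, and their reading is None.
At some moment in a run one of weight, cap may be knocked a few centimetres aside while the robot is not near it.
Once in a run the grip may slacken for a moment while it holds something.
It also fails if it takes over 210 s, if anything falls off the work surface, if the arm or the gripper's body presses on something with over 40 N, if the wrist force passes 120 N, or if a joint passes its speed limit or range.

### The arm

A 6-joint arm with a two-finger parallel gripper is mounted at the origin on the work surface. World frame = base frame: x ahead of the robot, y to its left, z up, the work surface at z = 0. Lengths are in m, angles in degrees, forces in N, time in s.
With the tool pointing down it reaches from about 0.375 to 0.9 m from the base axis. Payload 3.1 kg.
Tool frame: the origin (TCP) lies between the finger pads; the fingertips stand 11 mm ahead of it and the grasp point (between the pads) lies 8 mm behind it; x points along the fingers, y is the direction in which the jaws open and shut, and the axes are right-handed (so a half turn about x gives the same grasp; the last joint's range is limited). The gripper opens to 87 mm and grips with 3 to 60 N. Pads are 19 mm wide; open, the fingers measure 117 mm over their backs; the gripper's body (75 mm by 190 mm) begins 51 mm behind the grasp point.
Start: joints at [52.855, 30.224, 82.088, -0, 67.689, -10.227], TCP at [0.283, 0.557, 0.234] pointing down, gripper open.
Joint ranges: [-176.69, 176.69], [-43.24, 126.21], [12.49, 139.97], [-82, 262], [0, 151.66], [-163.58, 163.58]. Speed limits (degrees/s): [159.86, 159.86, 180, 180, 180, 180].

### API

Orientations are given as a 3x3 rotation matrix whose columns are the frame's x, y, z axes.
In Python, from rig import bot gives the robot as it stands.
- The arm moves only by the shell command python3 -m inch 'ROWS' [OPENING]. ROWS is a JSON object of lists of equal length, an entry for each row: "dp": the shift along the tool's x, y, z in mm, a list of three; "yaw": the turn about the tool's x in degrees. In form: {"dp": [[tx, ty, tz], ...], "yaw": [yaw, ...]}. A call has 1 to 20 rows; each row shifts and turns the commanded pose from where the row before left it, along the tool's axes as they then stand; what a row does not reach is not made up. A row lasts 1/12 s, in which the tool goes at most 41.7 mm and 7.16 degrees, less where a joint would pass 70% of its speed; a pose out of reach is approached as far as the arm can. A call is refused whole if a number of a shift passes 41.7 or a number of a turn 7.16, either way. A call with a gripper value outside its range is refused whole. OPENING is the finger opening in mm, from 0 to 87, set as the call begins (- or left out, the last holds). The fingers move at their own pace and stop on an object; the grip force is fixed at half the most. Time passes only in rows, so rows that do not move let the fingers close. It gives the time, the measured TCP pose, the force and the opening at its end, in the units of the state.
- bot.read_state(): the state, without advancing time (a new reading comes with each control period).
- bot.capture(name): name is "scene" or "top" or "wrist"; returns a dict with "color" (400x640x3 uint8, red, green, blue), "intrinsics" (3x3 intrinsics, pixels), "pose" (4x4, takes a point from camera to world coordinates). Camera axes: x right, y down, z forward; pixel columns grow to the right and rows downward; lengths in m; the calibration is good to about 2 mm. The wrist camera is an equidistant fisheye: a pixel r from the principal point sees the ray r / f radians off the axis. A picture is of the moment at which its call begins. There is no depth.
- bot.hand_in(): hands the job in, once; it reports no verdict.
The state is a dict: "time_s": time; "joint_positions": joint angles; "qvel": joint speeds; "tau": joint torques, N m; "position": TCP position; "tcp_rot": TCP orientation; "force": force on the tool from outside, world axes, zero at the start; "moment": the same for the moment, N m; "opening": opening from 0.0 (shut) to 1.0 (fully open).
Only numpy, scipy, OpenCV 4.12 (cv2) and the standard library are available. Lean on these libraries where they do the work, as an engineer would, in place of code of your own. Each camera call takes 0.05 s, during which the arm holds its last target.

## Working session

There is one attempt and no reset: what is moved stays moved. The work goes in short steps, Python scripts to look and compute and a shell command to move; the robot and the scene stay as the last step left them, time stands still between calls to the robot, and variables do not carry over. Pictures are saved under pics/ and viewed, and the job is handed in when it is done.

```bash
ls; mkdir -p pics; cat > h.py <<'E'
import numpy as np, cv2
from rig import bot
def snap(n,f):
    c=bot.capture(n); cv2.imwrite('pics/'+f,c['color'][:,:,::-1]); np.savez('pics/'+f+'.npz',**c); return c
def ray(c,u,v,fish=False):
    K=np.array(c['intrinsics']);P=np.array(c['pose'])
    x=(u-K[0,2])/K[0,0];y=(v-K[1,2])/K[1,1]
    if fish:
        r=np.hypot(x,y); d=np.array([x/r*np.sin(r),y/r*np.sin(r),np.cos(r)]) if r>1e-9 else np.array([0,0,1.])
    else: d=np.array([x,y,1.])
    return P[:3,3],P[:3,:3]@d
def onz(c,u,v,z,fish=False):
    o,d=ray(c,u,v,fish); return o+d*(z-o[2])/d[2]
def proj(c,p,fish=False):
    K=np.array(c['intrinsics']);P=np.array(c['pose'])
    q=P[:3,:3].T@(np.array(p)-P[:3,3])
    if fish:
        r=np.hypot(q[0],q[1]);t=np.arctan2(r,q[2]); x,y=q[0]/r*t,q[1]/r*t
    else: x,y=q[0]/q[2],q[1]/q[2]
    return K[0,0]*x+K[0,2],K[1,1]*y+K[1,2]
def st():
    s=bot.read_state(); print('t',round(s['time_s'],2),'p',np.round(s['position'],4),'F',np.round(s['force'],1),'M',np.round(s['moment'],2),'op',np.round(s['opening']*87,1),'q',np.round(s['joint_positions'],1)); return s
E
python3 - <<'E'
from h import *
s=st(); print(np.round(s['tcp_rot'],3))
for n in ['scene','top','wrist']:
    c=snap(n,n+'0.png'); print(n,np.round(c['pose'],3).tolist(),np.round(c['intrinsics'],1).tolist())
E
```

```text
pics
t 0.0 p [0.2825 0.5567 0.2325] F [0.9 0.7 1. ] M [-0.02 -0.02  0.03] op 87.1 q [ 52.9  30.3  82.2  -0.   67.7 -10.2]
[[-0.001  0.453  0.892]
 [-0.002  0.892 -0.453]
 [-1.    -0.002 -0.   ]]
scene [[0.796, 0.391, -0.462, 1.127], [0.605, -0.509, 0.613, -0.79], [0.005, -0.767, -0.642, 0.859], [0.0, 0.0, 0.0, 1.0]] [[454.0, 0.0, 320.1], [0.0, 454.0, 195.9], [0.0, 0.0, 1.0]]
top [[0.023, -0.991, 0.134, 0.46], [-1.0, -0.024, -0.004, -0.046], [0.007, -0.134, -0.991, 1.065], [0.0, 0.0, 0.0, 1.0]] [[381.1, 0.0, 315.4], [0.0, 381.1, 198.0], [0.0, 0.0, 1.0]]
wrist [[0.453, 0.866, 0.211, 0.224], [0.891, -0.44, -0.109, 0.586], [-0.002, 0.238, -0.971, 0.384], [0.0, 0.0, 0.0, 1.0]] [[309.7, 0.0, 321.8], [0.0, 309.7, 202.7], [0.0, 0.0, 1.0]]
```

View pics/scene0.png

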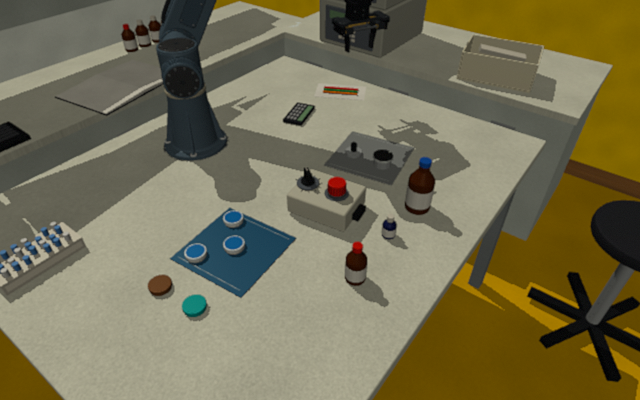

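View pics/top0.png

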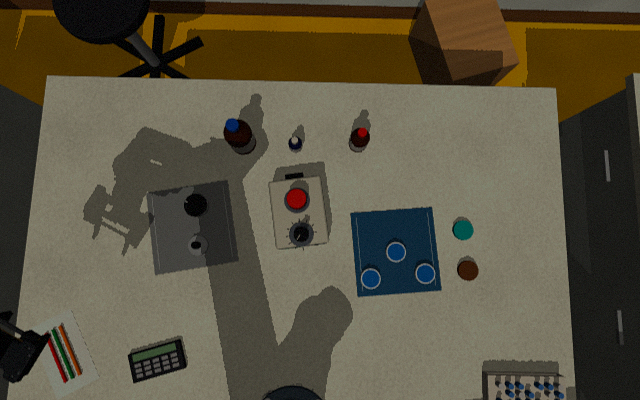

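View pics/wrist0.png

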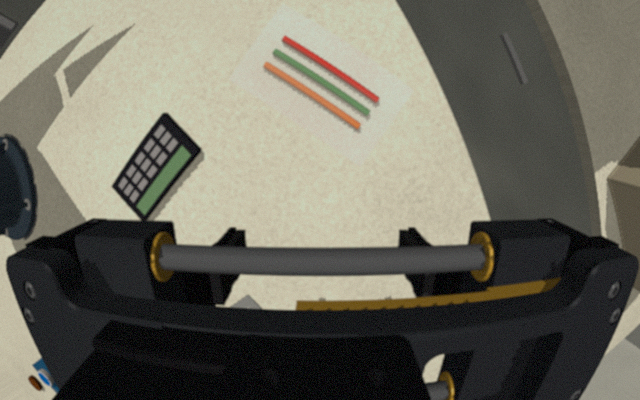

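```bash
python3 - <<'E'
from h import *
a=cv2.imread('pics/top0.png')
b=cv2.resize(a[165:310,140:450],None,fx=2.55,fy=2.55,interpolation=cv2.INTER_CUBIC); b=cv2.convertScaleAbs(b,alpha=1.6,beta=10)
cv2.imwrite('pics/topcrop.png',b)
b=cv2.resize(a[160:260,255:345],None,fx=6,fy=6,interpolation=cv2.INTER_CUBIC); b=cv2.convertScaleAbs(b,alpha=1.6,beta=10)
cv2.imwrite('pics/mixcrop.png',b)
a=cv2.imread('pics/scene0.png')
b=cv2.resize(a[120:300,160:440],None,fx=2.8,fy=2.8,interpolation=cv2.INTER_CUBIC); b=cv2.convertScaleAbs(b,alpha=1.6,beta=10)
cv2.imwrite('pics/scenecrop.png',b)
E
```

```text
(no output)
```

View pics/topcrop.png

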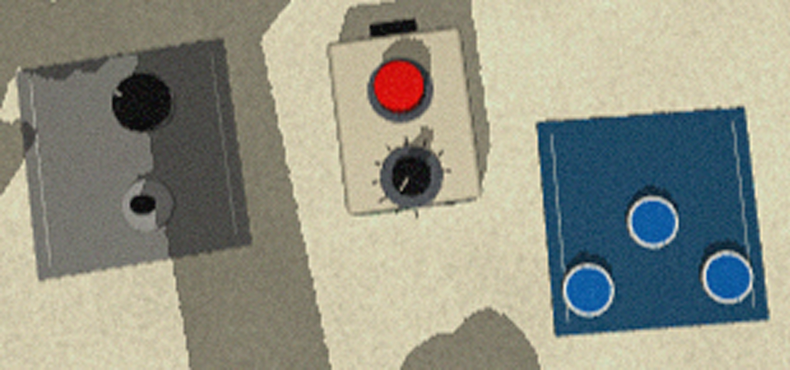

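View pics/mixcrop.png

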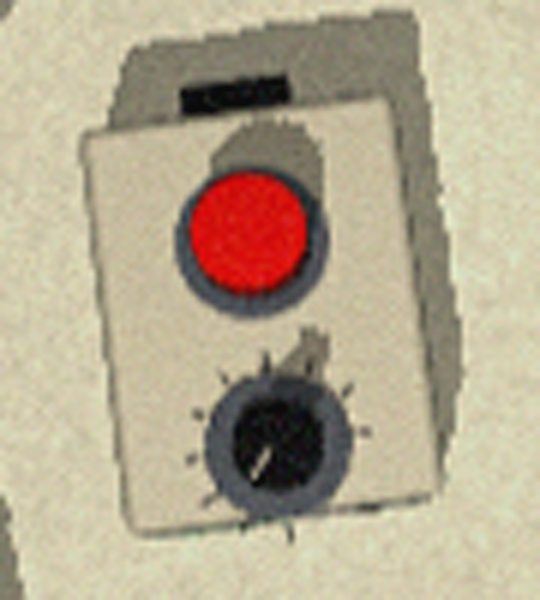

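View pics/scenecrop.png

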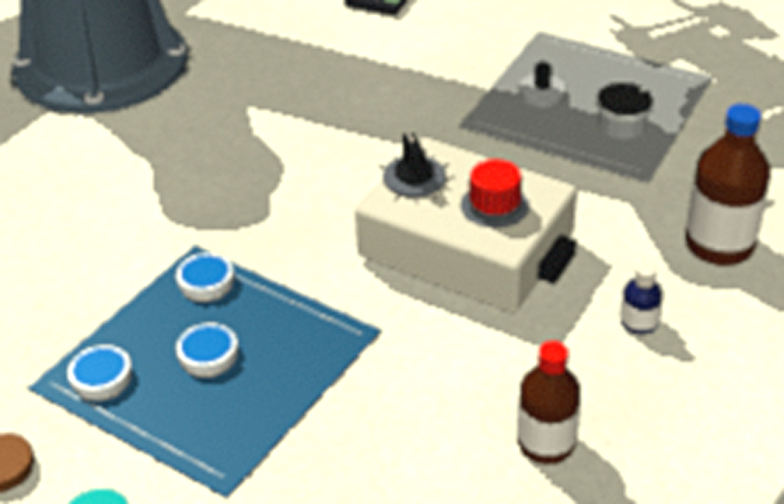

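```bash
cat >> h.py <<'E'
def blobs(img,lo,hi,roi=None,amin=20):
    hsv=cv2.cvtColor(img,cv2.COLOR_RGB2HSV); m=cv2.inRange(hsv,np.array(lo),np.array(hi))
    if roi is not None:
        k=np.zeros_like(m);k[roi[1]:roi[3],roi[0]:roi[2]]=255;m&=k
    m=cv2.morphologyEx(m,cv2.MORPH_CLOSE,np.ones((3,3)))
    n,l,s,ce=cv2.connectedComponentsWithStats(m)
    return [(ce[i],s[i]) for i in range(1,n) if s[i][4]>=amin],m
E
python3 - <<'E'
from h import *
T=dict(np.load('pics/top0.png.npz')); im=T['color']
S=dict(np.load('pics/scene0.png.npz'))
hsv=cv2.cvtColor(im,cv2.COLOR_RGB2HSV)
for p in [(397,252),(371,278),(390,235),(297,199),(195,205),(189,252),(303,233),(297,245),(290,236),(195,251)]: print(p,hsv[p[1],p[0]])
print('cap'); 
for c,s in blobs(im,(0,180,150),(6,255,255),(270,180,330,225))[0]: print(c,s,onz(T,*c,0.110))
print('dish')
for c,s in blobs(im,(100,150,150),(112,255,255),(350,200,440,300))[0]: print(c,s,onz(T,*c,0.018))
print('black')
for c,s in blobs(im,(0,0,0),(180,255,45),(145,180,335,280))[0]: print(c,s,onz(T,*c,0.041),onz(T,*c,0.1))
# deck corners from mixcrop
for p in [(85,132),(388,98),(440,490),(130,535)]:
    q=(255+(p[0]+.5)/6-.5,160+(p[1]+.5)/6-.5); print(q,onz(T,*q,0.07))
# scene
print('scene')
I=S['color']
for c,s in blobs(I,(0,180,100),(6,255,255),(310,170,360,210))[0]: print('cap',c,s)
for c,s in blobs(I,(100,150,120),(112,255,255),(170,200,300,300))[0]: print(c,s,onz(S,*c,0.018))
E
```

```text
(397, 252) [104 255  92]
(371, 278) [104 228 102]
(390, 235) [102 190  55]
(297, 199) [  0 243 130]
(195, 205) [ 51 162  11]
(189, 252) [54 19 67]
(303, 233) [165  85   6]
(297, 245) [30  5 47]
(290, 236) [98 23 44]
(195, 251) [30 18 86]
cap
dish
black
[213.76986021 220.75826798] [ 184  181   55   85 2933] [0.53048873 0.22095363 0.041     ] [0.52641577 0.20557916 0.1       ]
[165.95967742 191.44354839] [149 187  33   9 124] [0.60685295 0.35482918 0.041     ] [0.59837884 0.33173898 0.1       ]
[299.39047619 202.85714286] [286 188  24  24 105] [ 0.58433769 -0.0072831   0.041     ] [ 0.57716121 -0.00950346  0.1       ]
[150.73684211 217.57894737] [149 213   5  11  38] [0.5350528  0.39019484 0.041     ] [0.53071679 0.36506639 0.1       ]
[301.04189944 231.96368715] [289 220  24  26 358] [ 0.50596835 -0.01394482  0.041     ] [ 0.50330858 -0.01578125  0.1       ]
[195.64285714 244.32857143] [191 238  10  11  70] [0.46665652 0.26538937 0.041     ] [0.46626243 0.2474539  0.1       ]
(268.75, 181.58333333333334) [0.6355752  0.07429457 0.07      ]
(319.25, 175.91666666666666) [ 0.6540866  -0.05900725  0.07      ]
(327.9166666666667, 241.25) [ 0.48226945 -0.08520878  0.07      ]
(276.25, 248.75) [0.45991823 0.04799668 0.07      ]
scene
cap [336.3423913 183.4076087] [328 177  18  19 184]
[232.66666667 216.51587302] [225 212  16  10 126] [ 0.385685   -0.20247359  0.018     ]
[233.19496855 242.56603774] [225 237  17  12 159] [ 0.45812113 -0.2715006   0.018     ]
[194.875   250.68125] [187 245  17  12 160] [ 0.40208906 -0.3501957   0.018     ]
```

```bash
python3 - <<'E'
from h import *
T=dict(np.load('pics/top0.png.npz')); im=T['color']
S=dict(np.load('pics/scene0.png.npz')); I=S['color']
def tri(u1,u2):
    o1,d1=ray(T,*u1);o2,d2=ray(S,*u2);d1/=np.linalg.norm(d1);d2/=np.linalg.norm(d2)
    A=np.stack([d1,-d2],1);t=np.linalg.lstsq(A,o2-o1,rcond=None)[0];a,b=o1+d1*t[0],o2+d2*t[1]
    return (a+b)/2,np.linalg.norm(a-b)
for c,s in blobs(im,(0,180,90),(8,255,255),(270,180,330,225))[0]: print('cap',c,s,onz(T,*c,0.110))
for c,s in blobs(im,(100,200,72),(112,255,255),(350,200,440,300))[0]: print('dish',c,s,onz(T,*c,0.018))
for c,s in blobs(im,(0,0,0),(180,255,22),(145,180,335,280))[0]: print('black',c,s,onz(T,*c,0.041),onz(T,*c,0.044),onz(T,*c,.114))
for c,s in blobs(I,(0,0,0),(180,255,25),(290,130,410,200),8)[0]: print('Sblack',c,s,onz(S,*c,0.041),onz(S,*c,0.044))
hs=cv2.cvtColor(I,cv2.COLOR_RGB2HSV)
b=cv2.resize(cv2.imread('pics/top0.png')[175:280,145:245],None,fx=6,fy=5.7,interpolation=cv2.INTER_CUBIC); b=cv2.convertScaleAbs(b,alpha=1.8,beta=10)
cv2.imwrite('pics/parts.png',b)
E
```

```text
cap [296.01398601 198.15034965] [287 189  19  19 286] [ 0.58771712 -0.00101117  0.11      ]
dish [395.61650485 251.51941748] [388 244  16  16 206] [ 0.45990628 -0.27219254  0.018     ]
dish [424.875      273.33653846] [417 266  17  16 208] [ 0.40325895 -0.35112519  0.018     ]
dish [370.30952381 278.41428571] [362 271  17  16 210] [ 0.38647468 -0.20345896  0.018     ]
black [195.26433915 204.66832918] [184 194  23  23 401] [0.57272029 0.27331052 0.041     ] [0.57238943 0.27237534 0.044     ] [0.56466935 0.25055434 0.114     ]
black [300.97938144 233.28350515] [294 226  15  16 194] [ 0.502444   -0.01387617  0.041     ] [ 0.50231908 -0.01396974  0.044     ] [ 0.49940442 -0.01615325  0.114     ]
black [195.69090909 244.67272727] [191 242  10   7  55] [0.4657517  0.26520281 0.041     ] [0.46573431 0.26429138 0.044     ] [0.46532863 0.24302478 0.114     ]
Sblack [353.36111111 146.77777778] [351 143   5   9  36] [0.47438702 0.25324808 0.041     ] [0.47678047 0.24942238 0.044     ]
Sblack [382.60135135 155.11486486] [374 150  18  11 148] [0.57368687 0.27044403 0.041     ] [0.57571606 0.26655525 0.044     ]
Sblack [307.5        178.76865672] [302 169  13  17 134] [0.46183694 0.03110071 0.041     ] [0.46427643 0.02808993 0.044     ]
```

View pics/parts.png

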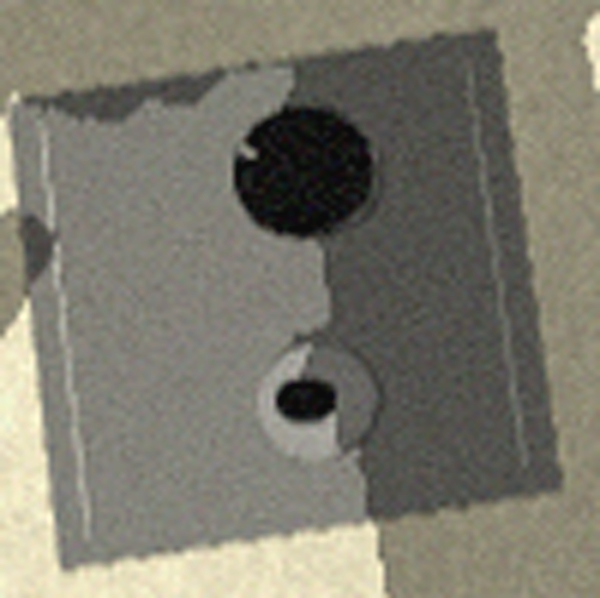

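```bash
cat >> h.py <<'E'
def go(x,y,z,th=None,rows=True):
    s=st(); R=np.array(s['tcp_rot']); d=R.T@(np.array([x,y,z])-s['position'])*1000
    t0=np.degrees(np.arctan2(R[1,1],R[0,1]))
    print('theta',round(t0,2),'tilt xy of tool x',np.round(R[:2,0],4),'dp tool mm',np.round(d,1), '' if th is None else 'yaw %.2f (alt %.2f)'%(t0-th,(t0-th+90)%180-90))
E
python3 - <<'E'
from h import *
W=dict(np.load('pics/wrist0.png.npz'))
s=bot.read_state();p=s['position']
for dz in (0,-.05,-.1,-.15,-.2): print(dz,proj(W,p+np.array([0,0,dz]),True))
R=s['tcp_rot']
for o in (-.1,-.05,.05):print(o,proj(W,p+np.array(R)[:,2]*o+np.array([0,0,-.1]),True))
go(0.4986,-0.0150,0.19,58.6)
E
```

```text
0 (np.float64(322.72398896887336), np.float64(254.41771640975395))
-0.05 (np.float64(322.6420467842168), np.float64(225.36151526361004))
-0.1 (np.float64(322.587668219783), np.float64(206.94984085793746))
-0.15 (np.float64(322.5492718334211), np.float64(194.32124236043654))
-0.2 (np.float64(322.52082377814054), np.float64(185.14888120877765))
-0.1 (np.float64(322.5331680487545), np.float64(85.58294763845639))
-0.05 (np.float64(322.5713722927667), np.float64(146.97719743747308))
0.05 (np.float64(322.5846894496988), np.float64(261.49734818591503))
t 0.15 p [0.2826 0.5569 0.2328] F [0.  0.7 0. ] M [-0.01 -0.03  0.02] op 87.0 q [ 52.9  30.3  82.1  -0.   67.7 -10.2]
theta 63.08 tilt xy of tool x [-0.001  -0.0014] dp tool mm [  43.3 -412.   451.5] yaw 4.48 (alt 4.48)
```

```bash
python3 -m inch '{"dp":[[2,-24.2,26.6],[2,-24.2,26.6],[2,-24.2,26.6],[2,-24.2,26.6],[2,-24.2,26.6],[2,-24.2,26.6],[2,-24.2,26.6],[2,-24.2,26.6],[2,-24.2,26.6],[2,-24.2,26.6],[2,-24.2,26.6],[2,-24.2,26.6],[2,-24.2,26.6],[2,-24.2,26.6],[2,-24.2,26.6],[2,-24.2,26.6],[2,-24.2,26.6],[0,0,0],[0,0,0]],"yaw":[0,0,0,0,0,0,0,0,0,0,0,0,0,0,0,0,0,4.5,0]}' 45; python3 - <<'E'
from h import *
go(0.4986,-0.0150,0.19,58.6)
c=snap('wrist','w1.png')
E
```

```text
time_s: 1.73
position: [0.5006, -0.0163, 0.1992]
tcp_rot: [[-0.0, 0.526, 0.851], [0.0, 0.851, -0.526], [-1.0, 0.0, -0.0]]
force: [-0.2, 0.3, -1.0]
opening: 0.518
t 1.73 p [ 0.5006 -0.0163  0.1992] F [-0.2  0.3 -1. ] M [-0.02  0.03  0.02] op 45.1 q [-14.7  23.5 101.8   0.   54.7 -73. ]
theta 58.28 tilt xy of tool x [-0.      0.0001] dp tool mm [ 9.2  0.1 -2.4] yaw -0.32 (alt -0.32)
```

View pics/w1.png

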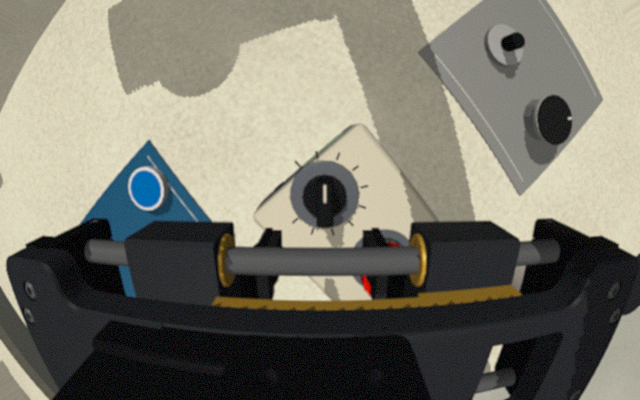

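```bash
python3 - <<'E'
from h import *
W=dict(np.load('pics/w1.png.npz'));im=W['color']
hsv=cv2.cvtColor(im,cv2.COLOR_RGB2HSV); m=((hsv[:,:,2]>70)&(hsv[:,:,1]<120)).astype(np.uint8)
k=np.zeros_like(m);k[175:210,315:335]=1;m&=k
n,l,s,ce=cv2.connectedComponentsWithStats(m);print(s[1:],ce[1:])
for c in ((324.5,183),(325,203)): print(onz(W,*c,.114,True))
# dial disc: grayish blue
for c in ((291,193),(359,193),(325,161)): print(onz(W,*c,.082,True))
E
```

```text
[[315 175   4   2   5]
 [329 175   6   2   7]
 [322 184   6  20  94]] [[316.2        175.2       ]
 [331.85714286 175.14285714]
 [324.09574468 193.35106383]]
[ 0.48198889 -0.00285108  0.114     ]
[ 0.49577816 -0.0108919   0.114     ]
[ 0.47896565 -0.03562324  0.082     ]
[0.51079088 0.0157945  0.082     ]
[0.47067037 0.00497164 0.082     ]
```

```bash
python3 - <<'E'
from h import *
go(0.4992,-0.0138,0.099,60)
E
python3 -m inch '{"dp":[[25,0.6,-2.0],[25,0,0],[25,0,0],[12,0,0],[10,0,0],[3,0,0],[0,0,0],[0,0,0]],"yaw":[-1.5,0,0,0,0,0,0,0]}' 45; python3 - <<'E'
from h import *
go(0.4992,-0.0138,0.099,60)
E
```

```text
t 1.78 p [ 0.4996 -0.015   0.1992] F [ 0.1  0.8 -0.4] M [0.1  0.02 0.  ] op 45.1 q [-14.6  23.5 101.9   0.   54.7 -73.1]
theta 58.54 tilt xy of tool x [-0.0012  0.0006] dp tool mm [100.2   0.8  -0.8] yaw -1.46 (alt -1.46)
time_s: 2.45
position: [0.4988, -0.0123, 0.1001]
tcp_rot: [[0.001, 0.498, 0.867], [-0.0, 0.867, -0.498], [-1.0, 0.0, 0.001]]
force: [-0.0, -0.2, 1.0]
opening: 0.518
t 2.45 p [ 0.4988 -0.0123  0.1001] F [-0.  -0.2  1. ] M [-0.07  0.01 -0.03] op 45.0 q [-14.3  33.  106.8   0.   40.2 -74.4]
theta 60.16 tilt xy of tool x [ 0.0009 -0.0002] dp tool mm [ 1.1 -1.1  1.1] yaw 0.16 (alt 0.16)
```

```bash
python3 -m inch '{"dp":[[0,-1,1],[0,0,0],[0,0,0],[0,0,0],[0,0,0],[0,0,0],[0,0,0],[0,0,0]],"yaw":[0,0,0,0,0,0,0,0]}' 0; python3 - <<'E'
from h import *
st()
E
```

```text
time_s: 3.12
position: [0.4994, -0.0132, 0.0998]
tcp_rot: [[0.001, 0.5, 0.866], [0.001, 0.866, -0.5], [-1.0, 0.002, 0.001]]
force: [1.2, 5.4, 1.9]
opening: 0.158
t 3.12 p [ 0.4994 -0.0132  0.0998] F [1.2 5.4 1.9] M [ 0.86 -0.27 -0.03] op 13.7 q [-14.4  33.1 106.7   0.2  40.2 -74.5]
```

```bash
python3 -m inch '{"dp":[[0,0,0],[0,0,0],[0,0,0],[0,0,0],[0,0,0],[0,0,0],[0,0,0],[0,0,0],[0,0,0]],"yaw":[-3,-4,-4,-4,-4,-4,-4,-3,0]}' 0; python3 - <<'E'
from h import *
s=st();R=np.array(s['tcp_rot']);print(np.degrees(np.arctan2(R[1,1],R[0,1])))
E
```

```text
time_s: 3.87
position: [0.4995, -0.0126, 0.0998]
tcp_rot: [[0.002, -0.002, 1.0], [0.002, 1.0, 0.002], [-1.0, 0.002, 0.002]]
force: [2.5, 6.8, 2.3]
opening: 0.16
t 3.87 p [ 0.4995 -0.0126  0.0998] F [2.5 6.8 2.3] M [ 1.29 -0.41  0.04] op 13.9 q [ -14.4   33.1  106.7    0.2   40.2 -104.7]
90.10366590786252
```

```bash
python3 -m inch '{"dp":[[0,0,0],[0,0,0],[0,0,0],[0,0,0],[0,0,0]],"yaw":[-2,-2,-2,-1,0]}' 0; python3 - <<'E'
from h import *
s=st();R=np.array(s['tcp_rot']);print(np.degrees(np.arctan2(R[1,1],R[0,1])))
E
python3 -m inch '{"dp":[[0,0,0],[0,0,0],[0,0,0]],"yaw":[-1,-1,0]}' 0; python3 - <<'E'
from h import *
s=st();R=np.array(s['tcp_rot']);print(np.degrees(np.arctan2(R[1,1],R[0,1])))
E
```

```text
time_s: 4.28
position: [0.4996, -0.0125, 0.0998]
tcp_rot: [[0.002, -0.122, 0.992], [0.003, 0.992, 0.122], [-1.0, 0.002, 0.002]]
force: [2.9, 7.6, 1.7]
opening: 0.16
t 4.28 p [ 0.4996 -0.0125  0.0998] F [2.9 7.6 1.7] M [ 1.37 -0.41  0.04] op 13.9 q [ -14.4   33.1  106.7    0.3   40.2 -111.6]
97.02240255951594
time_s: 4.53
position: [0.4995, -0.0124, 0.0998]
tcp_rot: [[0.002, -0.157, 0.988], [0.003, 0.988, 0.157], [-1.0, 0.002, 0.002]]
force: [3.5, 8.5, 1.4]
opening: 0.156
t 4.53 p [ 0.4995 -0.0124  0.0998] F [3.5 8.5 1.4] M [ 1.46 -0.39  0.07] op 13.6 q [ -14.4   33.1  106.7    0.3   40.2 -113.6]
99.01904140042164
```

```bash
python3 -m inch '{"dp":[[0,0,0],[0,0,0],[0,0,0]],"yaw":[-1,-1,0]}' 0; python3 - <<'E'
from h import *
s=st();R=np.array(s['tcp_rot']);print(np.degrees(np.arctan2(R[1,1],R[0,1])))
E
python3 -m inch '{"dp":[[0,0,0],[0,0,0],[0,0,0]],"yaw":[-1.5,-1,0]}' 0; python3 - <<'E'
from h import *
s=st();R=np.array(s['tcp_rot']);print(np.degrees(np.arctan2(R[1,1],R[0,1])))
E
```

```text
time_s: 4.78
position: [0.4996, -0.0124, 0.0998]
tcp_rot: [[0.002, -0.188, 0.982], [0.003, 0.982, 0.188], [-1.0, 0.003, 0.002]]
force: [2.4, 7.7, 2.1]
opening: 0.162
t 4.78 p [ 0.4996 -0.0124  0.0998] F [2.4 7.7 2.1] M [ 1.31 -0.35 -0.57] op 14.1 q [ -14.4   33.1  106.7    0.3   40.2 -115.5]
100.8446950173994
time_s: 5.03
position: [0.4997, -0.0124, 0.0998]
tcp_rot: [[0.002, -0.23, 0.973], [0.004, 0.973, 0.23], [-1.0, 0.003, 0.003]]
force: [2.7, 7.1, 1.2]
opening: 0.167
t 5.03 p [ 0.4997 -0.0124  0.0998] F [2.7 7.1 1.2] M [ 1.33 -0.37 -0.78] op 14.5 q [ -14.4   33.1  106.7    0.4   40.2 -117.9]
103.2820570298163
```

```bash
python3 -m inch '{"dp":[[0,0,0],[0,0,0],[0,0,0],[-15,0,0],[-25,0,0],[-25,0,0],[-20,0,0],[0,0,0]],"yaw":[0,0,0,0,0,0,0,0]}' 40; python3 - <<'E'
from h import *
go(0.5877,-0.001,0.16,99)
c=snap('wrist','w2.png'); c=snap('top','t2.png')
T=c
for p in ((192.3,227.3),):print(onz(T,*p,.003))
print(onz(T,197.9,244.8,.015))
E
```

```text
time_s: 5.7
position: [0.5011, -0.015, 0.1881]
tcp_rot: [[0.007, -0.235, 0.972], [-0.003, 0.972, 0.235], [-1.0, -0.004, 0.007]]
force: [0.1, 0.0, -0.5]
opening: 0.456
t 5.7 p [ 0.5011 -0.015   0.1881] F [ 0.1  0.  -0.5] M [ 0.07 -0.07  0.01] op 39.7 q [ -14.5   24.4  102.7   -0.    52.5 -118.1]
theta 103.59 tilt xy of tool x [ 0.0073 -0.0026] dp tool mm [28.6 -6.6 87.3] yaw 4.59 (alt 4.59)
[0.51355994 0.28924416 0.003     ]
[0.46569664 0.26706941 0.015     ]
```

View pics/w2.png

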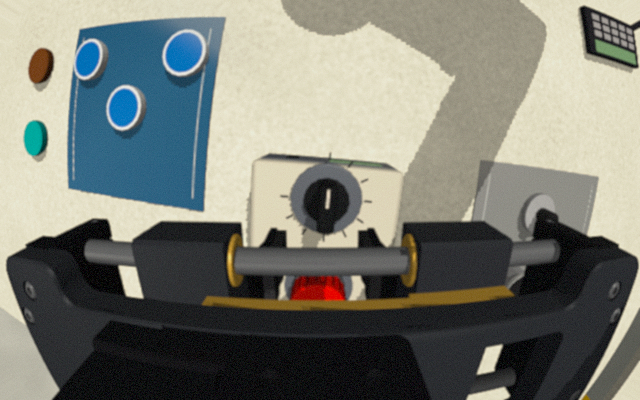

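```bash
python3 -m inch '{"dp":[[5,-2,29],[5,-2,29],[5,-2,29],[0,0,0],[0,0,0],[0,0,0]],"yaw":[0,0,0,4.6,0,0]}' 75; python3 - <<'E'
from h import *
go(0.5877,-0.001,0.092,99)
c=snap('wrist','w3.png')
E
```

```text
time_s: 6.3
position: [0.5831, 0.0007, 0.1675]
tcp_rot: [[-0.005, -0.158, 0.987], [0.001, 0.987, 0.158], [-1.0, 0.001, -0.005]]
force: [-0.1, -0.1, 0.2]
opening: 0.808
t 6.3 p [0.5831 0.0007 0.1675] F [-0.1 -0.1  0.2] M [ 0.02  0.04 -0.02] op 70.3 q [ -10.9   31.9   91.7   -0.    56.7 -110. ]
theta 99.09 tilt xy of tool x [-0.0049  0.0007] dp tool mm [75.5 -2.5  4.6] yaw 0.09 (alt 0.09)
```

View pics/w3.png

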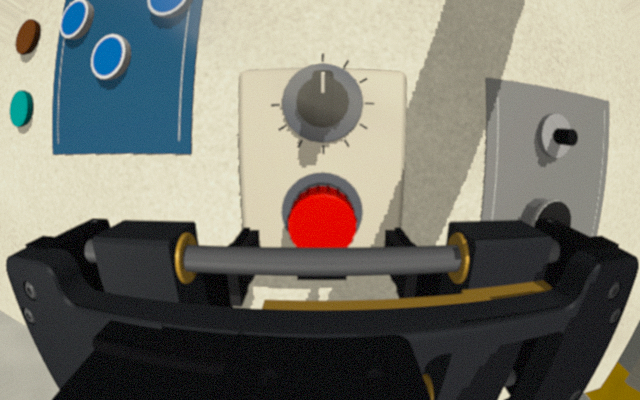

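```bash
python3 -m inch '{"dp":[[0,-1.5,4.5],[20,0,0],[25,0,0],[20,0,0],[10,0,0],[0,0,0],[0,0,0]],"yaw":[0,0,0,0,0,0,0]}' 75; python3 - <<'E'
from h import *
go(0.5877,-0.001,0.092,99)
E
```

```text
time_s: 6.93
position: [0.5894, -0.0004, 0.0946]
tcp_rot: [[-0.001, -0.156, 0.988], [0.0, 0.988, 0.156], [-1.0, 0.0, -0.001]]
force: [0.5, 0.1, 0.9]
opening: 0.859
t 6.93 p [ 5.894e-01 -4.000e-04  9.460e-02] F [0.5 0.1 0.9] M [ 0.11  0.04 -0.04] op 74.8 q [ -10.9   38.3   93.7   -0.    48.  -109.9]
theta 98.99 tilt xy of tool x [-0.0006  0.0001] dp tool mm [ 2.6 -0.3 -1.7] yaw -0.01 (alt -0.01)
```

```bash
python3 -m inch '{"dp":[[2,0,-1.5],[0,0,0],[0,0,0],[0,0,0],[0,0,0],[0,0,0]],"yaw":[0,0,0,0,0,0]}' 0; python3 -m inch '{"dp":[[-8,0,0],[-15,0,0],[-25,0,0],[-25,0,0],[-25,0,0],[0,0,0]],"yaw":[0,0,0,0,0,0]}' 0; python3 - <<'E'
from h import *
go(0.52,0.35,0.18,99)
c=snap('wrist','w4.png');snap('scene','s4.png')
E
```

```text
time_s: 7.43
position: [0.5884, -0.0005, 0.0933]
tcp_rot: [[0.001, -0.156, 0.988], [-0.0, 0.988, 0.156], [-1.0, -0.0, 0.001]]
force: [-0.7, 0.4, 2.9]
opening: 0.578
time_s: 7.93
position: [0.5913, -0.001, 0.1961]
tcp_rot: [[0.01, -0.157, 0.988], [-0.002, 0.988, 0.157], [-1.0, -0.004, 0.01]]
force: [0.9, 0.0, 0.6]
opening: 0.581
t 7.93 p [ 0.5913 -0.001   0.1961] F [0.9 0.  0.6] M [ 0.04 -0.03 -0.03] op 50.6 q [ -10.9   30.    89.7   -0.    59.7 -109.9]
theta 99.0 tilt xy of tool x [ 0.0103 -0.0021] dp tool mm [ 14.6 357.9 -15.6] yaw 0.00 (alt 0.00)
```

View pics/w4.png

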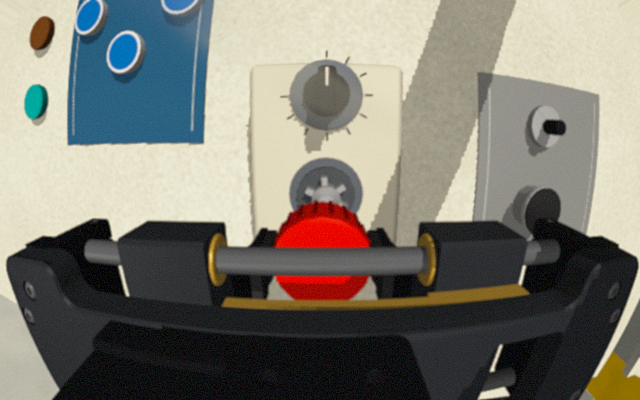

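View pics/s4.png

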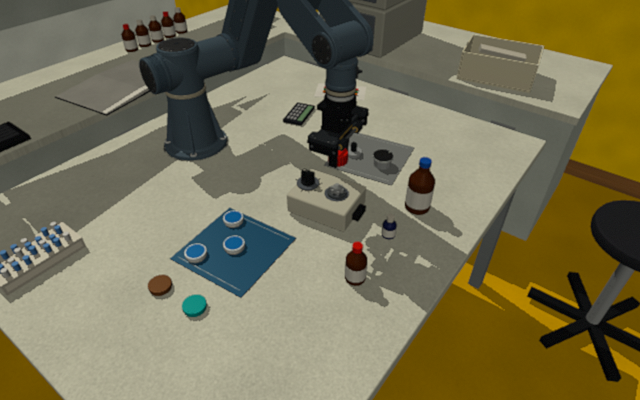

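```bash
python3 -m inch '{"dp":[[0,36,-1.5],[0,36,-1.5],[0,36,-1.5],[0,36,-1.5],[0,36,-1.5],[0,36,-1.5],[0,36,-1.5],[0,36,-1.5],[0,36,-1.5],[0,34,-1.5],[0,0,0],[0,0,0]],"yaw":[0,0,0,0,0,0,0,0,0,0,0,0]}' 0; python3 - <<'E'
from h import *
go(0.52,0.35,0.019,99)
c=snap('wrist','w5.png')
E
```

```text
time_s: 9.03
position: [0.5154, 0.3521, 0.1887]
tcp_rot: [[-0.003, -0.16, 0.987], [-0.002, 0.987, 0.16], [-1.0, -0.001, -0.003]]
force: [-0.9, -0.5, -0.5]
opening: 0.576
t 9.03 p [0.5154 0.3521 0.1887] F [-0.9 -0.5 -0.5] M [0.03 0.02 0.01] op 50.1 q [ 24.1  33.2  84.6  -0.   62.5 -75.1]
theta 99.21 tilt xy of tool x [-0.003  -0.0017] dp tool mm [169.7  -2.6   4.7] yaw 0.21 (alt 0.21)
```

View pics/w5.png

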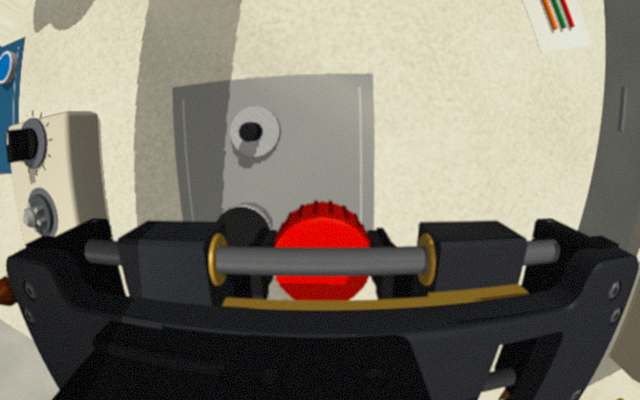

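```bash
python3 -m inch '{"dp":[[0,1.5,-10.5],[35,0,0],[35,0,0],[35,0,0],[30,0,0],[20,0,0],[8,0,0],[0,0,0],[0,0,0]],"yaw":[0,0,0,0,0,0,0,0,0]}' 0; python3 - <<'E'
from h import *
go(0.505,0.352,0.0183,99)
E
```

```text
time_s: 9.83
position: [0.507, 0.3498, 0.0279]
tcp_rot: [[-0.0, -0.155, 0.988], [-0.0, 0.988, 0.155], [-1.0, -0.0, -0.0]]
force: [-1.3, -0.6, -0.5]
opening: 0.578
t 9.83 p [0.507  0.3498 0.0279] F [-1.3 -0.6 -0.5] M [ 0.06  0.   -0.  ] op 50.3 q [ 24.2  45.6  91.1  -0.   43.3 -74.7]
theta 98.9 tilt xy of tool x [-0.0002 -0.0001] dp tool mm [ 9.6  2.5 -1.6] yaw -0.10 (alt -0.10)
```

```bash
python3 -m inch '{"dp":[[4,0,0],[3,0,0],[2,0,0],[0,0,0]],"yaw":[0,0,0,0]}' 0; python3 -m inch '{"dp":[[0.7,0,0],[0,0,0]],"yaw":[0,0]}' 0
```

```text
time_s: 10.17
position: [0.5068, 0.3507, 0.019]
tcp_rot: [[0.001, -0.156, 0.988], [0.0, 0.988, 0.156], [-1.0, 0.0, 0.001]]
force: [-0.1, -0.3, -0.0]
opening: 0.578
time_s: 10.33
position: [0.5069, 0.3508, 0.0183]
tcp_rot: [[0.001, -0.156, 0.988], [0.0, 0.988, 0.156], [-1.0, 0.0, 0.001]]
force: [-0.3, 0.2, 0.8]
opening: 0.575
```

Close to contact; release with a small opening and rise.

```bash
python3 -m inch '{"dp":[[0,0,0],[0,0,0],[0,0,0],[0,0,0],[-10,0,0],[-25,0,0],[-35,0,0],[-35,0,0],[-35,0,0],[-20,0,0],[0,0,0]],"yaw":[0,0,0,0,0,0,0,0,0,0,0]}' 62; python3 - <<'E'
from h import *
go(0.5727,0.2733,0.19,99)
c=snap('wrist','w6.png')
E
```

```text
time_s: 11.25
position: [0.5098, 0.3522, 0.1844]
tcp_rot: [[0.011, -0.156, 0.988], [0.005, 0.988, 0.156], [-1.0, 0.003, 0.011]]
force: [0.0, 0.3, 0.6]
opening: 0.714
t 11.25 p [0.5098 0.3522 0.1844] F [0.  0.3 0.6] M [ 0.06 -0.01 -0.03] op 62.1 q [ 24.3  32.8  86.1  -0.   60.3 -74.7]
theta 99.0 tilt xy of tool x [0.0109 0.0049] dp tool mm [ -5.3 -87.8  49.8] yaw 0.00 (alt 0.00)
```

View pics/w6.png

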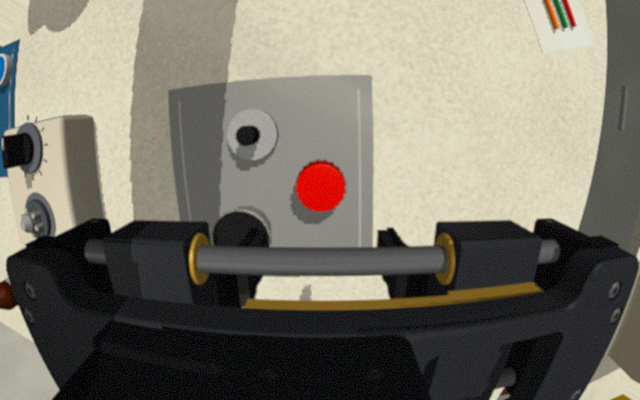

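```bash
python3 -m inch '{"dp":[[-7,-29,17],[-7,-29,17],[-7,-29,17],[0,0,0],[0,0,0],[0,0,0]],"yaw":[0,0,0,0,0,0]}' 80; python3 - <<'E'
from h import *
go(0.5727,0.2733,0.19,99)
c=snap('wrist','w7.png')
a=cv2.imread('pics/w7.png');cv2.imwrite('pics/w7c.png',cv2.resize(a[120:250,230:410],None,fx=4.4,fy=4.4,interpolation=cv2.INTER_CUBIC))
E
```

```text
time_s: 11.8
position: [0.5693, 0.2723, 0.1974]
tcp_rot: [[-0.004, -0.155, 0.988], [-0.0, 0.988, 0.155], [-1.0, 0.0, -0.004]]
force: [-0.2, 0.4, -0.5]
opening: 0.917
t 11.8 p [0.5693 0.2723 0.1974] F [-0.2  0.4 -0.5] M [ 0.02 -0.02 -0.  ] op 79.7 q [ 15.4  33.1  83.1   0.   64.1 -83.5]
theta 98.93 tilt xy of tool x [-0.0037 -0.0004] dp tool mm [7.4 0.4 3.5] yaw -0.07 (alt -0.07)
```

View pics/w7c.png

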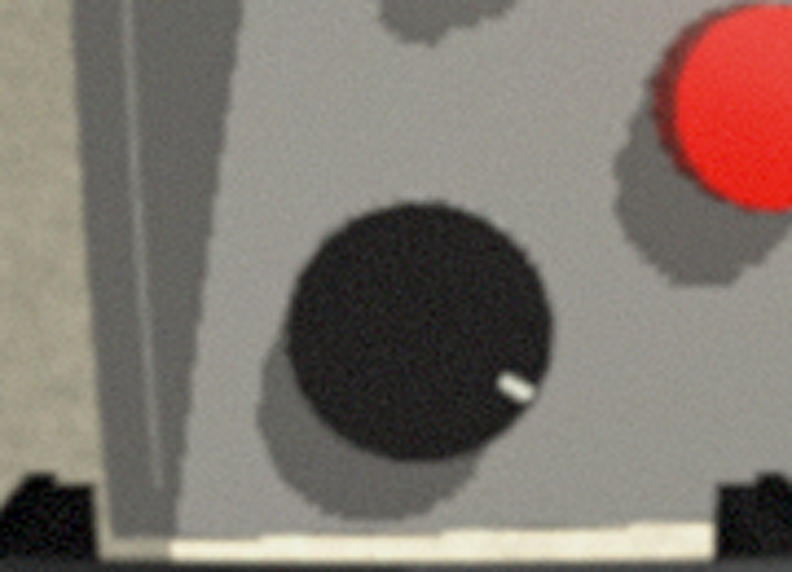

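```bash
python3 - <<'E'
from h import *
W=dict(np.load('pics/w7.png.npz'));im=W['color'].astype(int)
g=im.sum(2)/3
m=(g<55).astype(np.uint8);k=np.zeros_like(m);k[160:232,290:360]=1;m&=k
m=cv2.morphologyEx(m,cv2.MORPH_CLOSE,np.ones((3,3)))
cs=max(cv2.findContours(m,0,1)[0],key=cv2.contourArea)
pts=np.array([onz(W,*p[0],.041,True)[:2] for p in cs])
(cx,cy),r=cv2.minEnclosingCircle(cv2.convexHull(pts.astype(np.float32)));print(cx,cy,r)
mk=np.zeros_like(m);mm=cv2.moments(m,True)
w=(g>110).astype(np.uint8);k=np.zeros_like(m);k[200:215,338:354]=1;w&=k
n,l,s,ce=cv2.connectedComponentsWithStats(w);print(s[1:],ce[1:])
for c in ce[1:]:
    q=onz(W,*c,.041,True);print(q,np.degrees(np.arctan2(q[1]-cy,q[0]-cx)),np.hypot(q[1]-cy,q[0]-cx))
# shaft in w4
a=cv2.imread('pics/w4.png');cv2.imwrite('pics/w4c.png',cv2.resize(a[150:215,270:380],None,fx=7,fy=7,interpolation=cv2.INTER_CUBIC))
E
```

```text
0.5712130665779114 0.2755819857120514 0.030471066012978554
[[343 205  11  10  58]] [[348.79310345 209.10344828]]
[0.58117002 0.30244793 0.041     ] 69.66447441599976 0.028651701835737568
```

View pics/w4c.png

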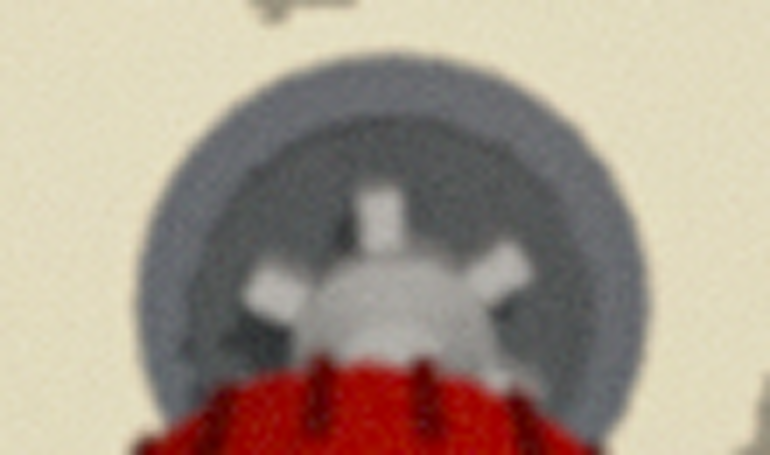

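```bash
python3 - <<'E'
from h import *
W=dict(np.load('pics/w4.png.npz'))
P=[]
for u,v in ((380,205),(268,288),(512,262)):
    q=onz(W,270+(u+.5)/7-.5,150+(v+.5)/7-.5,.090,True);P.append(q[:2])
    print(q)
P=np.array(P)
# circumcentre of tooth points and angles
A=2*(P[1:]-P[0]);b=(P[1:]**2).sum(1)-(P[0]**2).sum();c=np.linalg.solve(A,b);print(c,np.hypot(*(P[0]-c)))
for q in P: print(np.degrees(np.arctan2(*(q-c)[::-1])),np.degrees(np.arctan2(*(q-np.array([.5877,-.001]))[::-1])),np.hypot(*(q-[.5877,-.001])))
s=bot.read_state()
# flange (52mm dia at z .078) outline pts
for u,v in ((395,112),(187,300),(597,300)): print(onz(W,270+(u+.5)/7-.5,150+(v+.5)/7-.5,.078,True))
E
```

```text
[ 0.5695012  -0.00310156  0.09      ]
[ 0.5816856  -0.01489735  0.09      ]
[0.5738891  0.01375354 0.09      ]
[0.58588557 0.00163179] 0.01705438730921597
-163.88631874670074 -173.4127816681361 0.018319739966867664
-104.25684994268363 -113.40166113714936 0.015142965542947726
134.7023795458561 133.1099034642641 0.020209101133804502
[ 0.55963263 -0.00272442  0.078     ]
[ 0.58746796 -0.02503607  0.078     ]
[0.57930284 0.0264875  0.078     ]
```

```bash
python3 - <<'E'
from h import *
go(0.572,0.2748,0.028,99)
E
python3 -m inch '{"dp":[[30,2,3],[35,0,0],[35,0,0],[30,0,0],[20,0,0],[12,0,0],[6,0,0],[0,0,0],[0,0,0]],"yaw":[0,0,0,0,0,0,0,0,0]}' 80; python3 - <<'E'
from h import *
go(0.572,0.2748,0.028,99)
E
```

```text
t 11.85 p [0.569  0.2729 0.1974] F [-0.1 -0.1  0.1] M [ 0.08  0.02 -0.01] op 79.6 q [ 15.5  33.1  83.1   0.   64.1 -83.5]
theta 99.0 tilt xy of tool x [-0.0036 -0.0005] dp tool mm [169.4   1.4   3.9] yaw -0.00 (alt -0.00)
time_s: 12.6
position: [0.5736, 0.2758, 0.0315]
tcp_rot: [[0.001, -0.157, 0.988], [0.0, 0.988, 0.157], [-1.0, 0.0, 0.001]]
force: [0.6, -0.8, 0.5]
opening: 0.918
t 12.6 p [0.5736 0.2758 0.0315] F [ 0.6 -0.8  0.5] M [ 0.06  0.02 -0.02] op 79.9 q [ 15.6  46.3  87.9   0.   45.8 -83.4]
theta 99.03 tilt xy of tool x [0.0011 0.0004] dp tool mm [ 3.5 -0.7 -1.8] yaw 0.03 (alt 0.03)
```

```bash
python3 -m inch '{"dp":[[3,0,-1.5],[0,0,0]],"yaw":[0,0]}' 80;  python3 -m inch '{"dp":[[0,0,0],[0,0,0],[0,0,0],[0,0,0]],"yaw":[0,0,0,0]}' 0; python3 - <<'E'
from h import *
go(0.572,0.2748,0.028,99)
E
```

```text
time_s: 12.77
position: [0.5722, 0.2751, 0.029]
tcp_rot: [[0.002, -0.156, 0.988], [0.0, 0.988, 0.156], [-1.0, 0.0, 0.002]]
force: [-0.2, -0.6, -0.0]
opening: 0.917
time_s: 13.1
position: [0.5722, 0.2751, 0.0284]
tcp_rot: [[0.001, -0.156, 0.988], [0.001, 0.988, 0.156], [-1.0, 0.0, 0.001]]
force: [0.1, 0.2, 2.2]
opening: 0.722
t 13.1 p [0.5722 0.2751 0.0284] F [0.1 0.2 2.2] M [ 0.2   0.07 -0.03] op 62.8 q [ 15.6  46.5  88.2   0.   45.3 -83.4]
theta 98.96 tilt xy of tool x [0.0009 0.0006] dp tool mm [ 0.4 -0.3 -0.2] yaw -0.04 (alt -0.04)
```

```bash
python3 -m inch '{"dp":[[-10,0,0],[-25,0,0],[-40,0,0],[-40,0,0],[-35,0,0],[-12,0,0],[0,0,0]],"yaw":[0,0,0,0,0,0,0]}' 0; python3 - <<'E'
from h import *
go(0.5869,0.0009,0.19,105)
E
```

```text
time_s: 13.68
position: [0.5741, 0.2755, 0.1943]
tcp_rot: [[0.008, -0.156, 0.988], [0.002, 0.988, 0.156], [-1.0, 0.001, 0.009]]
force: [-0.2, -0.2, -2.4]
opening: 0.719
t 13.68 p [0.5741 0.2755 0.1943] F [-0.2 -0.2 -2.4] M [ 0.1  -0.04  0.03] op 62.6 q [ 15.6  33.4  82.9  -0.   63.2 -83.4]
theta 98.99 tilt xy of tool x [0.0083 0.0022] dp tool mm [   3.8 -273.2  -30.3] yaw -6.01 (alt -6.01)
```

```bash
python3 -m inch '{"dp":[[0,-34,-3.8],[0,-34,-3.8],[0,-34,-3.8],[0,-34,-3.8],[0,-34,-3.8],[0,-34,-3.8],[0,-34,-3.8],[0,-34,-3.8],[0,0,0],[0,0,0]],"yaw":[0,0,0,0,0,0,0,0,-6,0]}' 0; python3 - <<'E'
from h import *
go(0.5869,0.0009,0.15,105)
snap('wrist','w8.png')
E
```

```text
time_s: 14.52
position: [0.5826, -0.0006, 0.1871]
tcp_rot: [[-0.005, -0.256, 0.967], [0.001, 0.967, 0.256], [-1.0, 0.002, -0.005]]
force: [-0.6, 0.1, -2.2]
opening: 0.724
t 14.52 p [ 0.5826 -0.0006  0.1871] F [-0.6  0.1 -2.2] M [0.05 0.01 0.03] op 63.0 q [ -11.    30.4   90.8    0.    59.2 -115.9]
theta 104.85 tilt xy of tool x [-0.0053  0.001 ] dp tool mm [37.1  0.2  4.7] yaw -0.15 (alt -0.15)
```

View pics/w8.png

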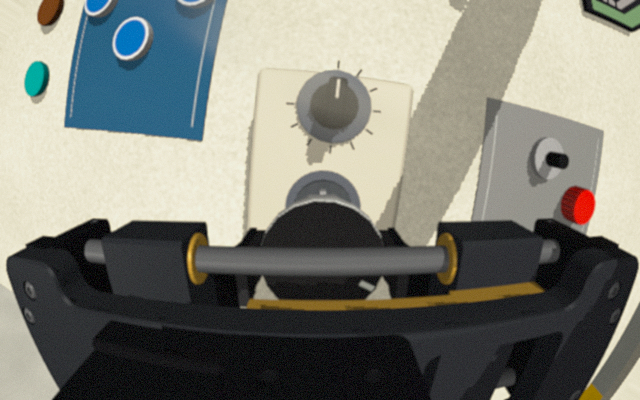

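```bash
python3 -m inch '{"dp":[[0,0,4.5],[25,0,0],[18,0,0],[9,0,0],[0,0,0],[0,0,0]],"yaw":[0,0,0,0,0,0]}' 0; python3 - <<'E'
from h import *
go(0.5869,0.0009,0.1154,105)
E
```

```text
time_s: 15.07
position: [0.5884, 0.0037, 0.1373]
tcp_rot: [[-0.001, -0.259, 0.966], [0.0, 0.966, 0.259], [-1.0, 0.001, -0.001]]
force: [0.2, -0.1, -1.6]
opening: 0.727
t 15.07 p [0.5884 0.0037 0.1373] F [ 0.2 -0.1 -1.6] M [ 0.05  0.02 -0.02] op 63.2 q [ -10.5   34.6   92.4    0.    53.2 -115.6]
theta 105.03 tilt xy of tool x [-0.0015  0.0004] dp tool mm [21.9 -2.3 -2.1] yaw 0.03 (alt 0.03)
```

```bash
python3 -m inch '{"dp":[[0,-2.3,-2],[8,0,0],[7,0,0],[0,0,0],[0,0,0]],"yaw":[0,0,0,0,0]}' 0; python3 - <<'E'
from h import *
go(0.5869,0.0009,0.1154,105)
E
```

```text
time_s: 15.48
position: [0.5868, -0.0001, 0.1224]
tcp_rot: [[-0.001, -0.258, 0.966], [0.0, 0.966, 0.258], [-1.0, 0.001, -0.001]]
force: [-0.2, -0.0, -1.9]
opening: 0.723
t 15.48 p [ 5.868e-01 -1.000e-04  1.224e-01] F [-0.2 -0.  -1.9] M [ 0.03  0.01 -0.01] op 62.9 q [ -10.9   35.7   93.2    0.    51.2 -115.9]
theta 104.97 tilt xy of tool x [-0.0011  0.0002] dp tool mm [7.  1.  0.3] yaw -0.03 (alt -0.03)
```

```bash
python3 -m inch '{"dp":[[3,0.7,0],[3,0,0],[0,0,0]],"yaw":[0,0,0]}' 0;python3 -m inch '{"dp":[[3,0,0],[0,0,0],[0,0,0]],"yaw":[0,0,0]}' 0; python3 - <<'E'
from h import *
go(0.5869,0.0009,0.1034,105)
E
```

```text
time_s: 15.73
position: [0.5868, 0.0006, 0.1163]
tcp_rot: [[-0.001, -0.258, 0.966], [0.0, 0.966, 0.258], [-1.0, 0.0, -0.001]]
force: [-0.5, 0.7, -2.4]
opening: 0.724
time_s: 15.98
position: [0.587, 0.0006, 0.1137]
tcp_rot: [[-0.0, -0.259, 0.966], [0.0, 0.966, 0.259], [-1.0, 0.0, -0.0]]
force: [-0.6, -0.5, -1.4]
opening: 0.72
t 15.98 p [0.587  0.0006 0.1137] F [-0.6 -0.5 -1.4] M [0.09 0.04 0.03] op 62.7 q [ -10.8   36.5   93.5   -0.    50.1 -115.8]
theta 104.98 tilt xy of tool x [-0.0004  0.0001] dp tool mm [10.3  0.3  0. ] yaw -0.02 (alt -0.02)
```

```bash
python3 -m inch '{"dp":[[2,0,0],[2,0,0],[0,0,0]],"yaw":[0,0,0]}' 0; python3 -m inch '{"dp":[[2,0,0],[2,0,0],[0,0,0]],"yaw":[0,0,0]}' 0;python3 -m inch '{"dp":[[1,0,0],[0,0,0],[0,0,0]],"yaw":[0,0,0]}' 0; python3 -m inch '{"dp":[[1,0,0],[0,0,0],[0,0,0]],"yaw":[0,0,0]}' 0;
```

```text
time_s: 16.23
position: [0.5868, 0.0006, 0.1095]
tcp_rot: [[-0.001, -0.259, 0.966], [0.0, 0.966, 0.259], [-1.0, 0.0, -0.001]]
force: [-0.4, -0.8, -2.2]
opening: 0.724
time_s: 16.48
position: [0.5868, 0.0006, 0.1054]
tcp_rot: [[-0.001, -0.258, 0.966], [0.0, 0.966, 0.258], [-1.0, 0.0, -0.001]]
force: [-0.2, 0.1, -1.7]
opening: 0.725
time_s: 16.73
position: [0.5871, 0.0006, 0.1048]
tcp_rot: [[-0.0, -0.259, 0.966], [-0.0, 0.966, 0.259], [-1.0, 0.0, -0.0]]
force: [-0.5, 1.0, -2.3]
opening: 0.719
time_s: 16.98
position: [0.5871, 0.0005, 0.1038]
tcp_rot: [[-0.0, -0.259, 0.966], [-0.0, 0.966, 0.259], [-1.0, -0.0, -0.0]]
force: [0.6, 0.3, -2.5]
opening: 0.723
```

It slid straight in with no force: splines aligned. Press lightly to feel the seat.

```bash
python3 -m inch '{"dp":[[1,0,0],[0,0,0],[0,0,0]],"yaw":[0,0,0]}' 0;python3 -m inch '{"dp":[[0.7,0,0],[0,0,0],[0,0,0]],"yaw":[0,0,0]}' 0;python3 - <<'E'
from h import *
st()
E
```

```text
time_s: 17.23
position: [0.5872, 0.0005, 0.1034]
tcp_rot: [[0.0, -0.259, 0.966], [-0.0, 0.966, 0.259], [-1.0, -0.0, 0.0]]
force: [-1.8, 0.4, 2.3]
opening: 0.725
time_s: 17.48
position: [0.5872, 0.0005, 0.1033]
tcp_rot: [[0.001, -0.259, 0.966], [-0.0, 0.966, 0.259], [-1.0, -0.0, 0.001]]
force: [-2.7, 0.5, 6.9]
opening: 0.723
t 17.48 p [5.872e-01 5.000e-04 1.033e-01] F [-2.7  0.5  6.9] M [ 0.2   0.48 -0.  ] op 62.9 q [ -10.8   37.4   93.8   -0.    48.8 -115.8]
```

```bash
python3 -m inch '{"dp":[[-0.5,0,0],[0,0,0],[0,0,0],[0,0,0],[-15,0,0],[-30,0,0],[-30,0,0],[-25,0,0],[0,0,0],[0,0,0],[0,0,0]],"yaw":[0,0,0,0,0,0,0,0,0,0,0]}' 78; python3 - <<'E'
from h import *
go(0.4599,-0.272,0.19,99)
snap('wrist','w9.png');snap('top','t9.png')
a=cv2.imread('pics/t9.png');cv2.imwrite('pics/t9c.png',cv2.resize(a[130:310,140:480],None,fx=2.3,fy=2.3,interpolation=cv2.INTER_CUBIC))
E
```

```text
time_s: 18.4
position: [0.5864, 0.0007, 0.2019]
tcp_rot: [[-0.002, -0.258, 0.966], [0.0, 0.966, 0.258], [-1.0, 0.001, -0.001]]
force: [-0.7, 0.6, 0.4]
opening: 0.896
t 18.4 p [0.5864 0.0007 0.2019] F [-0.7  0.6  0.4] M [ 0.09 -0.01  0.05] op 77.9 q [ -10.8   29.5   89.6   -0.    61.1 -115.8]
theta 104.98 tilt xy of tool x [-0.0015  0.0003] dp tool mm [  12.  -230.7 -192.7] yaw 5.98 (alt 5.98)
```

View pics/w9.png

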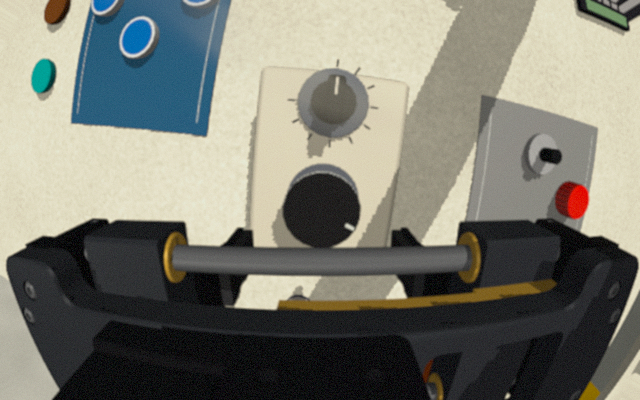

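View pics/t9c.png

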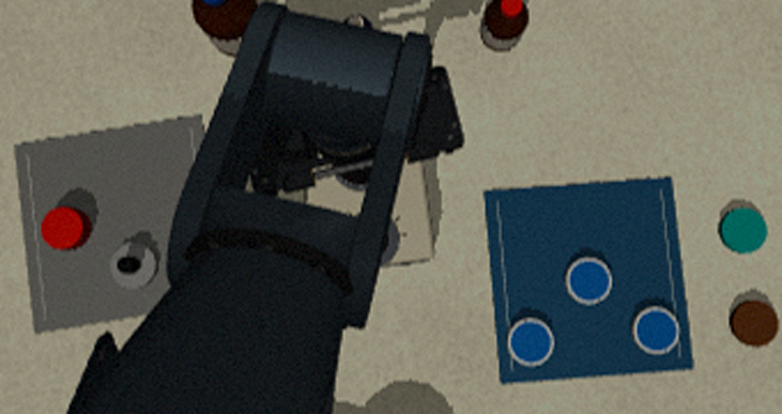

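```bash
cat >> h.py <<'E'
def circ(c,m,z,roi,fish=True):
    k=np.zeros_like(m);k[roi[1]:roi[3],roi[0]:roi[2]]=1;m=(m&k).astype(np.uint8)
    m=cv2.morphologyEx(m,cv2.MORPH_CLOSE,np.ones((5,5)))
    cs=max(cv2.findContours(m,0,1)[0],key=cv2.contourArea); cs=cv2.convexHull(cs)
    # subpixel edge not needed: fit ellipse to contour mapped on plane
    pts=np.array([onz(c,*p[0],z,fish)[:2] for p in cs]).astype(np.float32)
    e=cv2.fitEllipse((pts*1000).astype(np.float32)); 
    print('circle centre mm',np.round(e[0],1),'diam',np.round(e[1],1)); return np.array(e[0])/1000
E
python3 - <<'E'
from h import *
W=dict(np.load('pics/w9.png.npz'));g=W['color'].astype(int).mean(2)
m=(g<50).astype(np.uint8)
circ(W,m,.116,(275,160,370,248))
print(np.mean(g[200:230,300:340]))
# dishes from this picture
hsv=cv2.cvtColor(W['color'],cv2.COLOR_RGB2HSV);print(hsv[38,138])
E
```

```text
circle centre mm [5.864e+02 1.000e-01] diam [59.6 60.5]
30.625277777777775
[102 255 173]
```

```bash
python3 -m inch '{"dp":[[1.5,-28.8,-24],[1.5,-28.8,-24],[1.5,-28.8,-24],[1.5,-28.8,-24],[1.5,-28.8,-24],[1.5,-28.8,-24],[1.5,-28.8,-24],[1.5,-28.8,-24],[30,0,0],[30,0,0],[20,0,0],[0,0,0],[0,0,0],[0,0,0]],"yaw":[0,0,0,0,0,0,0,0,0,0,0,0,0,0]}' 72; python3 - <<'E'
from h import *
go(0.4599,-0.272,0.10,105)
c=snap('wrist','w10.png')
E
```

```text
time_s: 19.67
position: [0.4616, -0.2718, 0.1108]
tcp_rot: [[0.0, -0.259, 0.966], [-0.0, 0.966, 0.259], [-1.0, -0.0, 0.0]]
force: [0.4, -0.3, 0.2]
opening: 0.826
t 19.67 p [ 0.4616 -0.2718  0.1108] F [ 0.4 -0.3  0.2] M [ 0.04 -0.05 -0.02] op 71.9 q [ -42.4   33.8  101.1   -0.    45.1 -147.5]
theta 105.0 tilt xy of tool x [ 0.0001 -0.0002] dp tool mm [10.8  0.2 -1.7] yaw 0.00 (alt 0.00)
```

View pics/w10.png

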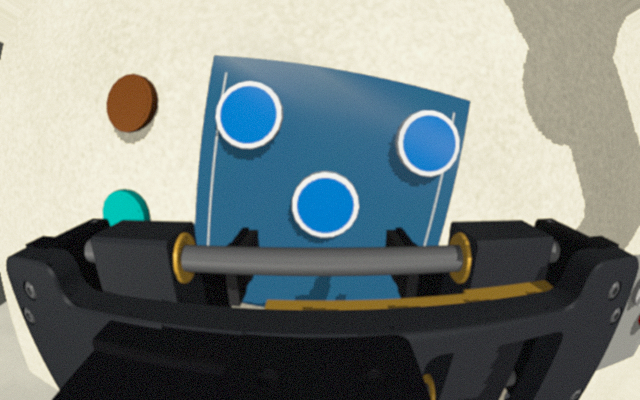

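```bash
cat >> h.py <<'E'
def dishes(c,z=.018):
    hsv=cv2.cvtColor(c['color'],cv2.COLOR_RGB2HSV)
    m=((hsv[:,:,0]>98)&(hsv[:,:,0]<112)&(hsv[:,:,1]>200)&(hsv[:,:,2]>125)).astype(np.uint8)
    n,l,s,ce=cv2.connectedComponentsWithStats(m)
    for i in range(1,n):
        if s[i][4]>300: print(np.round(ce[i],1),s[i]); x,y,w,h,_=s[i]; circ(c,m,z,(x-2,y-2,x+w+2,y+h+2))
E
python3 - <<'E'
from h import *
c=dict(np.load('pics/w10.png.npz'));dishes(c)
E
```

```text
[247.4 115.3] [ 222   88   53   54 2190]
circle centre mm [ 402.  -348.9] diam [43.1 44. ]
[421.6 157.9] [405 139  40  31 531]
circle centre mm [ 393.2 -203. ] diam [26.6 38. ]
[324.9 205. ] [ 298  179   55   53 2218]
circle centre mm [ 457.9 -270. ] diam [43.7 43.9]
```

```bash
python3 -m inch '{"dp":[[20,2.9,-2.6],[30,0,0],[25,0,0],[12,0,0],[4,0,0],[0,0,0],[0,0,0]],"yaw":[0,0,0,0,0,0,0]}' 72; python3 - <<'E'
from h import *
go(0.4583,-0.2697,0.0158,105)
E
```

```text
time_s: 20.3
position: [0.4589, -0.2701, 0.0208]
tcp_rot: [[0.002, -0.259, 0.966], [-0.002, 0.966, 0.259], [-1.0, -0.002, 0.001]]
force: [0.7, -0.2, 0.1]
opening: 0.83
t 20.3 p [ 0.4589 -0.2701  0.0208] F [ 0.7 -0.2  0.1] M [ 0.03  0.01 -0.02] op 72.2 q [ -42.5   42.9  103.8   -0.    33.2 -147.5]
theta 105.01 tilt xy of tool x [ 0.0019 -0.0018] dp tool mm [ 5.   0.6 -0.5] yaw 0.01 (alt 0.01)
```

```bash
python3 -m inch '{"dp":[[4.5,0.3,-0.4],[0,0,0],[0,0,0]],"yaw":[0,0,0]}' 72;python3 -m inch '{"dp":[[0,0,0],[0,0,0],[0,0,0],[0,0,0],[0,0,0]],"yaw":[0,0,0,0,0]}' 0; python3 - <<'E'
from h import *
st()
E
```

```text
time_s: 20.55
position: [0.4578, -0.2696, 0.0159]
tcp_rot: [[0.001, -0.259, 0.966], [-0.001, 0.966, 0.259], [-1.0, -0.001, 0.001]]
force: [-0.8, 1.1, -0.8]
opening: 0.829
time_s: 20.97
position: [0.4576, -0.2694, 0.0153]
tcp_rot: [[0.0, -0.259, 0.966], [-0.0, 0.966, 0.259], [-1.0, -0.0, 0.0]]
force: [-0.3, -0.6, 1.4]
opening: 0.62
t 20.97 p [ 0.4576 -0.2694  0.0153] F [-0.3 -0.6  1.4] M [0.07 0.05 0.01] op 53.9 q [ -42.6   43.4  104.    -0.    32.6 -147.5]
```

```bash
python3 -m inch '{"dp":[[-8,0,0],[-25,0,0],[-40,0,0],[-40,0,0],[-40,0,0],[-17,0,0],[0,28.8,24],[0,28.8,24],[0,28.8,24],[0,28.8,24],[0,28.8,24],[0,28.8,24],[0,28.8,24],[0,28.8,24],[0,0,0],[0,0,0],[0,0,0]],"yaw":[0,0,0,0,0,0,0,0,0,0,0,0,0,0,0,0,0]}' 0; python3 - <<'E'
from h import *
go(0.5862,0.0002,0.145,105)
c=snap('wrist','w11.png')
E
```

```text
time_s: 22.38
position: [0.5827, 0.0029, 0.1851]
tcp_rot: [[-0.001, -0.259, 0.966], [-0.0, 0.966, 0.259], [-1.0, -0.0, -0.001]]
force: [-0.3, -0.3, -0.4]
opening: 0.626
t 22.38 p [0.5827 0.0029 0.1851] F [-0.3 -0.3 -0.4] M [0.05 0.05 0.04] op 54.4 q [ -10.7   30.4   91.    -0.    58.6 -115.7]
theta 105.04 tilt xy of tool x [-0.0011 -0.0004] dp tool mm [40.1 -3.5  2.7] yaw 0.04 (alt 0.04)
```

View pics/w11.png

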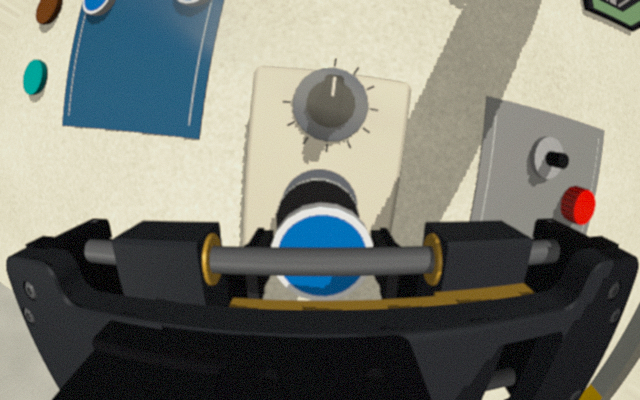

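```bash
python3 -m inch '{"dp":[[10,-3.5,2.7],[20,0,0],[14,0,0],[4,0,0],[0,0,0],[0,0,0],[0,0,0]],"yaw":[0,0,0,0,0,0,0]}' 0; python3 - <<'E'
from h import *
go(0.5862,0.0002,0.1288,105)
E
```

```text
time_s: 23.02
position: [0.5875, -0.0005, 0.1378]
tcp_rot: [[0.001, -0.258, 0.966], [-0.0, 0.966, 0.258], [-1.0, -0.001, 0.001]]
force: [-0.2, 0.2, 0.5]
opening: 0.627
t 23.02 p [ 5.875e-01 -5.000e-04  1.378e-01] F [-0.2  0.2  0.5] M [0.04 0.05 0.01] op 54.5 q [ -10.9   34.4   92.6   -0.    52.9 -115.9]
theta 104.93 tilt xy of tool x [ 0.0015 -0.0003] dp tool mm [ 9.   1.1 -1.1] yaw -0.07 (alt -0.07)
```

```bash
python3 -m inch '{"dp":[[4,1,-1],[3,0,0],[1.5,0,0],[0,0,0],[0,0,0]],"yaw":[0,0,0,0,0]}' 0; python3 - <<'E'
from h import *
go(0.5862,0.0002,0.1283,105)
E
```

```text
time_s: 23.43
position: [0.5856, 0.001, 0.1286]
tcp_rot: [[-0.0, -0.259, 0.966], [-0.0, 0.966, 0.259], [-1.0, 0.0, -0.0]]
force: [0.3, 0.4, -0.6]
opening: 0.622
t 23.43 p [0.5856 0.001  0.1286] F [ 0.3  0.4 -0.6] M [ 0.09  0.06 -0.04] op 54.1 q [ -10.8   35.1   93.2   -0.    51.7 -115.8]
theta 104.99 tilt xy of tool x [-0.0001 -0.    ] dp tool mm [ 0.3 -0.9  0.3] yaw -0.01 (alt -0.01)
```

```bash
python3 -m inch '{"dp":[[0.5,-0.6,0.3],[0,0,0],[0,0,0]],"yaw":[0,0,0]}' 0; python3 -m inch '{"dp":[[0.5,0,0],[0,0,0],[0,0,0]],"yaw":[0,0,0]}' 0
```

```text
time_s: 23.68
position: [0.5862, 0.0005, 0.1283]
tcp_rot: [[0.0, -0.259, 0.966], [0.0, 0.966, 0.259], [-1.0, -0.0, 0.0]]
force: [-0.2, 0.4, 0.7]
opening: 0.624
time_s: 23.93
position: [0.5863, 0.0005, 0.1283]
tcp_rot: [[0.001, -0.259, 0.966], [-0.0, 0.966, 0.259], [-1.0, -0.0, 0.001]]
force: [-1.4, 0.8, 5.3]
opening: 0.621
```

Contact. Release and rise, then check centring.

```bash
python3 -m inch '{"dp":[[-0.5,0,0],[0,0,0],[0,0,0],[0,0,0],[-12,0,0],[-25,0,0],[-30,0,0],[-25,0,0],[0,0,0],[0,0,0],[0,0,0]],"yaw":[0,0,0,0,0,0,0,0,0,0,0]}' 72; python3 - <<'E'
from h import *
go(0.4025,-0.3489,0.19,105)
c=snap('wrist','w12.png');dishes(c,.131)
g=c['color'].astype(int).mean(2)
a=cv2.imread('pics/w12.png');cv2.imwrite('pics/w12c.png',cv2.resize(a[150:260,240:400],None,fx=4.5,fy=4.5,interpolation=cv2.INTER_CUBIC))
E
```

```text
time_s: 24.85
position: [0.5854, 0.0005, 0.2194]
tcp_rot: [[-0.001, -0.258, 0.966], [0.0, 0.966, 0.258], [-1.0, 0.001, -0.001]]
force: [-0.2, 0.4, -0.3]
opening: 0.823
t 24.85 p [5.854e-01 5.000e-04 2.194e-01] F [-0.2  0.4 -0.3] M [ 0.06  0.04 -0.01] op 71.6 q [ -10.9   28.1   88.7   -0.    63.2 -115.9]
theta 104.98 tilt xy of tool x [-0.0015  0.0003] dp tool mm [  29.6 -290.3 -267. ] yaw -0.02 (alt -0.02)
[321.4 211.5] [ 294  186   55   52 2256]
circle centre mm [5.864e+02 5.000e-01] diam [43.8 43.9]
```

View pics/w12c.png

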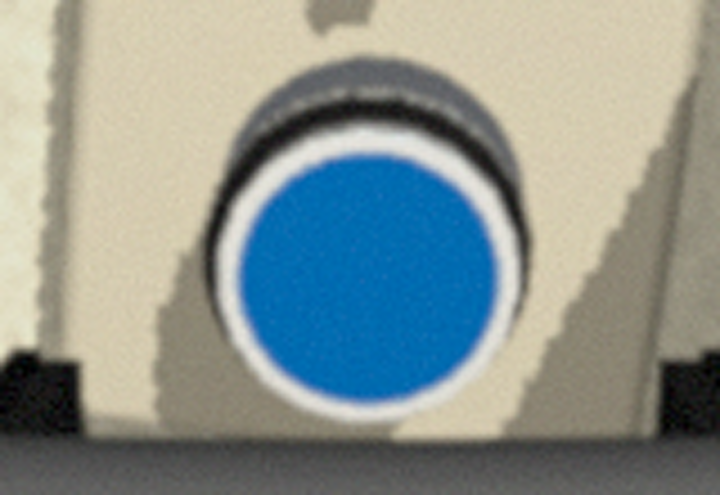

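```bash
python3 -m inch '{"dp":[[2,-26.4,-24.3],[2,-26.4,-24.3],[2,-26.4,-24.3],[2,-26.4,-24.3],[2,-26.4,-24.3],[2,-26.4,-24.3],[2,-26.4,-24.3],[2,-26.4,-24.3],[2,-26.4,-24.3],[2,-26.4,-24.3],[2,-26.4,-24.3],[30,0,0],[35,0,0],[22,0,0],[0,0,0],[0,0,0],[0,0,0]],"yaw":[0,0,0,0,0,0,0,0,0,0,0,0,0,0,0,0,0]}' 72; python3 - <<'E'
from h import *
c=snap('wrist','w13.png');dishes(c)
go(0.4025,-0.3489,0.0158,105)
E
```

```text
time_s: 26.32
position: [0.4032, -0.3494, 0.1113]
tcp_rot: [[0.0, -0.259, 0.966], [-0.0, 0.966, 0.259], [-1.0, -0.0, 0.0]]
force: [-0.1, 0.6, -0.2]
opening: 0.826
[322.9 206.9] [ 297  181   53   52 2189]
circle centre mm [ 401.7 -348.8] diam [43.7 43.8]
[484.2 214.9] [467 208  34  13 315]
circle centre mm [ 371.7 -204.7] diam [13.8 36.7]
t 26.37 p [ 0.4037 -0.3498  0.1121] F [0.6 0.5 0.2] M [0.1  0.03 0.  ] op 71.7 q [ -52.9   33.6  101.4   -0.    44.9 -157.9]
theta 105.01 tilt xy of tool x [ 0.0012 -0.0016] dp tool mm [96.3  1.3 -1. ] yaw 0.01 (alt 0.01)
```

View pics/w13.png

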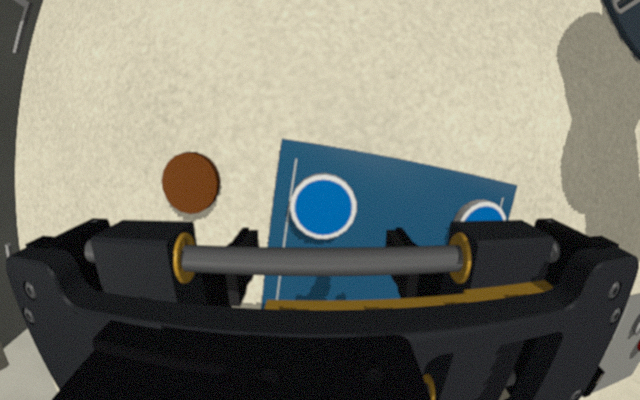

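```bash
python3 -m inch '{"dp":[[20,1.4,-1.1],[30,0,0],[25,0,0],[14,0,0],[6,0,0],[0,0,0],[0,0,0],[0,0,0]],"yaw":[0,0,0,0,0,0,0,0]}' 72; python3 - <<'E'
from h import *
go(0.4021,-0.3485,0.0158,105)
E
```

```text
time_s: 27.03
position: [0.4024, -0.3491, 0.0177]
tcp_rot: [[0.002, -0.259, 0.966], [-0.003, 0.966, 0.259], [-1.0, -0.003, 0.001]]
force: [0.7, -0.0, -0.4]
opening: 0.827
t 27.03 p [ 0.4024 -0.3491  0.0177] F [ 0.7 -0.  -0.4] M [ 0.06  0.07 -0.02] op 72.0 q [ -53.    43.2  103.8   -0.    32.8 -158. ]
theta 105.0 tilt xy of tool x [ 0.0019 -0.0026] dp tool mm [ 1.9  0.7 -0.2] yaw -0.00 (alt -0.00)
```

```bash
python3 -m inch '{"dp":[[1.8,0.5,0],[0,0,0],[0,0,0]],"yaw":[0,0,0]}' 72;python3 -m inch '{"dp":[[0,0,0],[0,0,0],[0,0,0],[0,0,0],[0,0,0]],"yaw":[0,0,0,0,0]}' 0; python3 -m inch '{"dp":[[-8,0,0],[-25,0,0],[-40,0,0],[-40,0,0],[-40,0,0],[-32,0,0],[0,26.4,24.3],[0,26.4,24.3],[0,26.4,24.3],[0,26.4,24.3],[0,26.4,24.3],[0,26.4,24.3],[0,26.4,24.3],[0,26.4,24.3],[0,26.4,24.3],[0,26.4,24.3],[0,26.4,24.3],[0,0,0],[0,0,0],[0,0,0]],"yaw":[0,0,0,0,0,0,0,0,0,0,0,0,0,0,0,0,0,0,0,0]}' 0; python3 - <<'E'
from h import *
go(0.5862,0.0002,0.1438,105)
c=snap('wrist','w14.png')
E
```

```text
time_s: 27.28
position: [0.4016, -0.3479, 0.015]
tcp_rot: [[0.001, -0.259, 0.966], [-0.001, 0.966, 0.259], [-1.0, -0.001, 0.0]]
force: [-0.0, 0.2, 0.2]
opening: 0.828
time_s: 27.7
position: [0.4015, -0.3478, 0.0145]
tcp_rot: [[0.0, -0.258, 0.966], [-0.0, 0.966, 0.258], [-1.0, -0.0, 0.0]]
force: [0.1, 0.1, 0.5]
opening: 0.624
time_s: 29.37
position: [0.5838, 0.002, 0.1993]
tcp_rot: [[-0.001, -0.259, 0.966], [-0.0, 0.966, 0.259], [-1.0, -0.0, -0.001]]
force: [-0.4, -1.3, -0.5]
opening: 0.622
t 29.37 p [0.5838 0.002  0.1993] F [-0.4 -1.3 -0.5] M [0.   0.   0.01] op 54.1 q [ -10.7   29.4   90.1   -0.    60.5 -115.8]
theta 105.04 tilt xy of tool x [-0.0012 -0.0004] dp tool mm [55.5 -2.4  1.9] yaw 0.04 (alt 0.04)
```

View pics/w14.png

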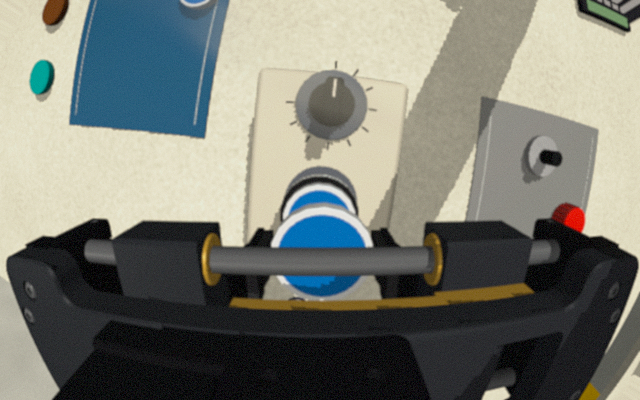

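```bash
python3 -m inch '{"dp":[[10,-2.4,1.9],[20,0,0],[14,0,0],[4,0,0],[0,0,0],[0,0,0],[0,0,0]],"yaw":[0,0,0,0,0,0,0]}' 0; python3 - <<'E'
from h import *
go(0.5864,0.0003,0.1433,105)
E
```

```text
time_s: 30.0
position: [0.5876, -0.0005, 0.1521]
tcp_rot: [[0.002, -0.258, 0.966], [-0.0, 0.966, 0.258], [-1.0, -0.001, 0.001]]
force: [0.4, 0.3, -0.0]
opening: 0.627
t 30.0 p [ 5.876e-01 -5.000e-04  1.521e-01] F [ 0.4  0.3 -0. ] M [ 0.06  0.06 -0.03] op 54.5 q [ -10.9   33.3   92.    -0.    54.6 -115.9]
theta 104.94 tilt xy of tool x [ 0.0016 -0.0003] dp tool mm [ 8.8  1.1 -1. ] yaw -0.06 (alt -0.06)
```

```bash
python3 -m inch '{"dp":[[4,0.8,-1],[3,0,0],[1.5,0,0],[0,0,0],[0,0,0]],"yaw":[0,0,0,0,0]}' 0; python3 -m inch '{"dp":[[0.7,0,0],[0,0,0],[0,0,0]],"yaw":[0,0,0]}' 0;python3 - <<'E'
from h import *
go(0.5864,0.0003,0.1425,105)
E
```

```text
time_s: 30.42
position: [0.5858, 0.0008, 0.1428]
tcp_rot: [[-0.0, -0.259, 0.966], [0.0, 0.966, 0.259], [-1.0, 0.0, -0.0]]
force: [-0.1, -0.7, -0.0]
opening: 0.618
time_s: 30.67
position: [0.5861, 0.0007, 0.1424]
tcp_rot: [[0.001, -0.259, 0.966], [-0.0, 0.966, 0.259], [-1.0, -0.0, 0.001]]
force: [-0.2, 0.8, 1.0]
opening: 0.624
t 30.67 p [0.5861 0.0007 0.1424] F [-0.2  0.8  1. ] M [ 0.13  0.08 -0.07] op 54.3 q [ -10.9   34.    92.6    0.    53.4 -115.8]
theta 104.99 tilt xy of tool x [ 0.0006 -0.    ] dp tool mm [-0.1 -0.5  0.2] yaw -0.01 (alt -0.01)
```

```bash
python3 -m inch '{"dp":[[0.2,-0.3,0],[0,0,0],[0,0,0],[0,0,0],[0,0,0],[-12,0,0],[-25,0,0],[-30,0,0],[-25,0,0],[0,0,0],[0,0,0],[0,0,0]],"yaw":[0,0,0,0,0,0,0,0,0,0,0,0]}' 72; python3 - <<'E'
from h import *
go(0.386,-0.2015,0.19,105)
c=snap('wrist','w15.png');dishes(c,.146)
a=cv2.imread('pics/w15.png');cv2.imwrite('pics/w15c.png',cv2.resize(a[150:260,240:400],None,fx=4.5,fy=4.5,interpolation=cv2.INTER_CUBIC))
for n in ('w9','w15'):
    d=dict(np.load('pics/%s.png.npz'%n)); 
    for ce,s in blobs(d['color'],(0,180,80),(8,255,255),(500,150,640,300),60)[0]: print(n,'cap',ce,s,onz(d,*ce,.035,True))
E
```

```text
time_s: 31.67
position: [0.5852, 0.0005, 0.2333]
tcp_rot: [[-0.001, -0.259, 0.966], [0.0, 0.966, 0.259], [-1.0, 0.001, -0.001]]
force: [-0.6, 0.2, 0.6]
opening: 0.829
t 31.67 p [5.852e-01 5.000e-04 2.333e-01] F [-0.6  0.2  0.6] M [0.07 0.04 0.04] op 72.1 q [ -10.9   27.2   87.9   -0.    65.  -115.9]
theta 104.98 tilt xy of tool x [-0.0014  0.0003] dp tool mm [  43.5 -143.6 -244.5] yaw -0.02 (alt -0.02)
[321.7 211.6] [ 295  185   55   54 2286]
circle centre mm [586.    0.7] diam [43.9 43.9]
w9 cap [572.05810056 199.64692737] [556 183  32  36 895] [0.50614023 0.33397868 0.035     ]
w15 cap [556.04857621 210.65661642] [539 198  32  28 597] [0.52794444 0.34057274 0.035     ]
```

View pics/w15c.png

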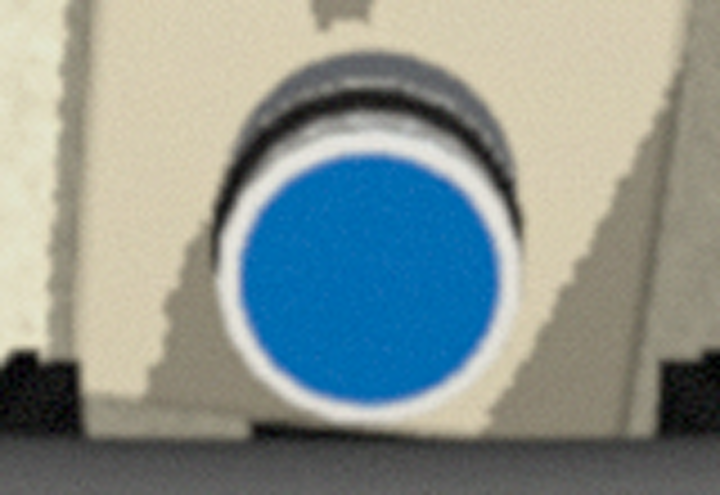

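View pics/w15.png

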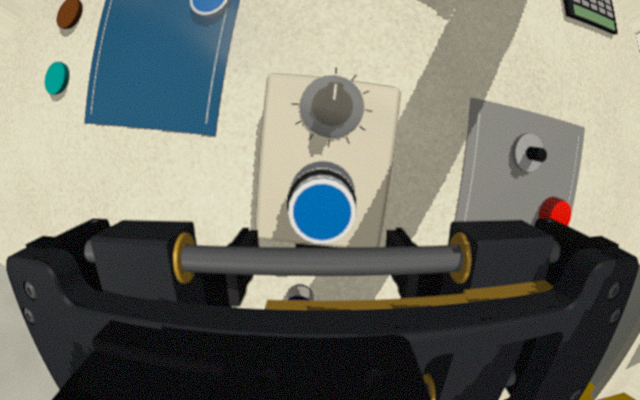

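```bash
python3 -m inch '{"dp":[[2,-18,-30.6],[2,-18,-30.6],[2,-18,-30.6],[2,-18,-30.6],[2,-18,-30.6],[2,-18,-30.6],[2,-18,-30.6],[2,-18,-30.6],[30,0,0],[40,0,0],[34,0,0],[0,0,0],[0,0,0],[0,0,0]],"yaw":[0,0,0,0,0,0,0,0,0,0,0,0,0,0]}' 72; python3 - <<'E'
from h import *
c=snap('wrist','w16.png');dishes(c)
go(0.386,-0.2015,0.0158,105)
c=snap('top','t16.png')
a=cv2.imread('pics/t16.png');cv2.imwrite('pics/t16c.png',cv2.resize(a[130:310,140:480],None,fx=2.3,fy=2.3,interpolation=cv2.INTER_CUBIC))
E
```

```text
time_s: 32.88
position: [0.3869, -0.2021, 0.1144]
tcp_rot: [[-0.0, -0.259, 0.966], [0.0, 0.966, 0.259], [-1.0, 0.0, -0.0]]
force: [0.5, -0.0, 0.1]
opening: 0.826
[323.3 205.9] [ 297  181   53   51 2142]
circle centre mm [ 385.2 -201.1] diam [43.6 43.9]
t 32.93 p [ 0.3875 -0.2025  0.1152] F [0.2 0.5 0.9] M [ 0.03  0.06 -0.01] op 71.8 q [ -42.3   28.3  114.9   -0.    36.6 -147.3]
theta 105.02 tilt xy of tool x [ 0.0018 -0.0017] dp tool mm [99.4  1.6 -1.3] yaw 0.02 (alt 0.02)
```

View pics/w16.png

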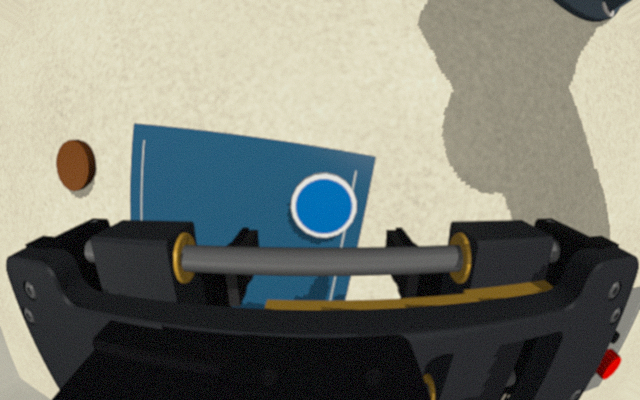

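View pics/t16c.png

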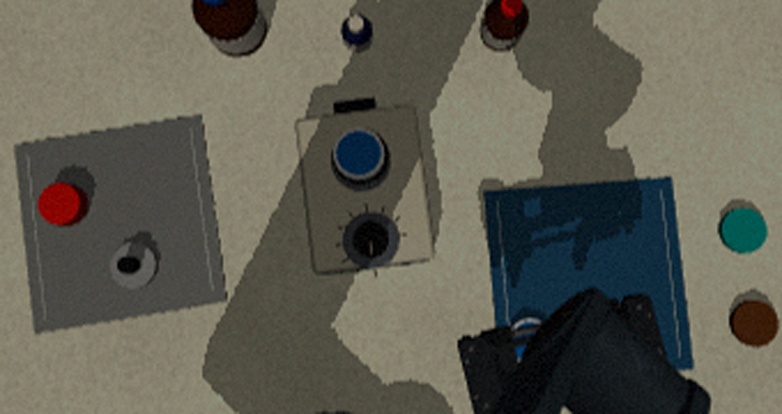

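```bash
python3 -m inch '{"dp":[[20,1.9,-1.2],[30,0,0],[25,0,0],[16,0,0],[6.5,0,0],[0,0,0],[0,0,0],[0,0,0]],"yaw":[0,0,0,0,0,0,0,0]}' 72; python3 - <<'E'
from h import *
go(0.3856,-0.2008,0.0155,105)
E
```

```text
time_s: 33.65
position: [0.3859, -0.2012, 0.0179]
tcp_rot: [[0.002, -0.259, 0.966], [-0.002, 0.966, 0.259], [-1.0, -0.003, 0.002]]
force: [1.2, -0.5, -0.7]
opening: 0.828
t 33.65 p [ 0.3859 -0.2012  0.0179] F [ 1.2 -0.5 -0.7] M [0.1  0.04 0.  ] op 72.1 q [ -42.3   40.9  118.    -0.    21.  -147.3]
theta 105.01 tilt xy of tool x [ 0.0024 -0.0022] dp tool mm [ 2.4  0.5 -0.2] yaw 0.01 (alt 0.01)
```

```bash
python3 -m inch '{"dp":[[1.8,0.2,0.3],[0,0,0],[0,0,0]],"yaw":[0,0,0]}' 72;python3 -m inch '{"dp":[[0,0,0],[0,0,0],[0,0,0],[0,0,0],[0,0,0]],"yaw":[0,0,0,0,0]}' 0; python3 -m inch '{"dp":[[-8,0,0],[-25,0,0],[-40,0,0],[-40,0,0],[-40,0,0],[-40,0,0],[-7,0,0],[0,18,30.6],[0,18,30.6],[0,18,30.6],[0,18,30.6],[0,18,30.6],[0,18,30.6],[0,18,30.6],[0,18,30.6],[0,0,0],[0,0,0],[0,0,0]],"yaw":[0,0,0,0,0,0,0,0,0,0,0,0,0,0,0,0,0,0]}' 0; python3 - <<'E'
from h import *
go(0.5862,0.0002,0.1588,105)
c=snap('wrist','w17.png')
E
```

```text
time_s: 33.9
position: [0.3856, -0.2005, 0.0152]
tcp_rot: [[0.001, -0.259, 0.966], [-0.001, 0.966, 0.259], [-1.0, -0.001, 0.001]]
force: [1.0, 0.1, -0.0]
opening: 0.824
time_s: 34.32
position: [0.3852, -0.2003, 0.0147]
tcp_rot: [[-0.0, -0.259, 0.966], [-0.0, 0.966, 0.259], [-1.0, -0.0, -0.0]]
force: [-0.2, -0.3, 1.0]
opening: 0.625
time_s: 35.82
position: [0.5832, 0.0023, 0.2139]
tcp_rot: [[-0.003, -0.259, 0.966], [0.0, 0.966, 0.259], [-1.0, 0.001, -0.003]]
force: [-0.2, -0.2, -0.6]
opening: 0.625
t 35.82 p [0.5832 0.0023 0.2139] F [-0.2 -0.2 -0.6] M [0.07 0.03 0.03] op 54.4 q [ -10.7   28.4   89.3   -0.    62.4 -115.7]
theta 105.03 tilt xy of tool x [-0.0028  0.    ] dp tool mm [55.  -2.9  2.5] yaw 0.03 (alt 0.03)
```

View pics/w17.png

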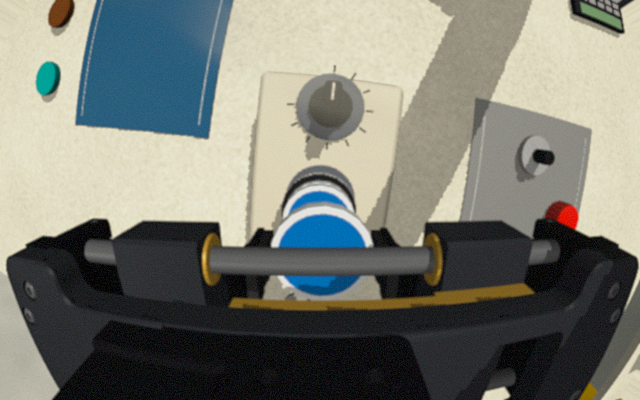

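```bash
python3 -m inch '{"dp":[[10,-2.4,1.9],[20,0,0],[13,0,0],[4,0,0],[0,0,0],[0,0,0],[0,0,0]],"yaw":[0,0,0,0,0,0,0]}' 0; python3 - <<'E'
from h import *
go(0.5865,0.0002,0.1583,105)
E
```

```text
time_s: 36.45
position: [0.5874, -0.0002, 0.1684]
tcp_rot: [[0.001, -0.258, 0.966], [-0.0, 0.966, 0.258], [-1.0, -0.001, 0.001]]
force: [0.2, 1.0, -0.8]
opening: 0.621
t 36.45 p [ 5.874e-01 -2.000e-04  1.684e-01] F [ 0.2  1.  -0.8] M [0.09 0.07 0.02] op 54.0 q [ -10.9   32.    91.3   -0.    56.7 -115.9]
theta 104.95 tilt xy of tool x [ 0.0015 -0.0003] dp tool mm [10.1  0.7 -0.8] yaw -0.05 (alt -0.05)
```

```bash
python3 -m inch '{"dp":[[5,0.5,-0.6],[3,0,0],[1.5,0,0],[0,0,0],[0,0,0]],"yaw":[0,0,0,0,0]}' 0; python3 -m inch '{"dp":[[0.7,0,0],[0,0,0],[0,0,0]],"yaw":[0,0,0]}' 0;python3 - <<'E'
from h import *
go(0.5865,0.0002,0.1577,105)
E
```

```text
time_s: 36.87
position: [0.5862, 0.0007, 0.1581]
tcp_rot: [[-0.0, -0.259, 0.966], [0.0, 0.966, 0.259], [-1.0, 0.0, -0.0]]
force: [0.2, 0.4, -0.8]
opening: 0.621
time_s: 37.12
position: [0.5865, 0.0007, 0.1577]
tcp_rot: [[0.001, -0.259, 0.966], [-0.0, 0.966, 0.259], [-1.0, -0.0, 0.001]]
force: [-0.2, 0.3, -0.1]
opening: 0.624
t 37.12 p [0.5865 0.0007 0.1577] F [-0.2  0.3 -0.1] M [ 0.12  0.03 -0.01] op 54.3 q [ -10.8   32.8   91.9    0.    55.3 -115.8]
theta 104.99 tilt xy of tool x [ 0.0006 -0.    ] dp tool mm [-0.  -0.5 -0.1] yaw -0.01 (alt -0.01)
```

```bash
python3 -m inch '{"dp":[[0.4,-0.4,0],[0,0,0],[0,0,0]],"yaw":[0,0,0]}' 0; python3 -m inch '{"dp":[[0,0,0],[0,0,0],[0,0,0],[0,0,0],[0,0,0],[-12,0,0],[-25,0,0],[-30,0,0],[-25,0,0],[0,0,0],[0,0,0],[0,0,0]],"yaw":[0,0,0,0,0,0,0,0,0,0,0,0]}' 72; python3 - <<'E'
from h import *
go(0.4657,0.2671,0.15,105)
c=snap('wrist','w18.png');dishes(c,.161)
a=cv2.imread('pics/w18.png');cv2.imwrite('pics/w18c.png',cv2.resize(a[150:260,240:400],None,fx=4.5,fy=4.5,interpolation=cv2.INTER_CUBIC))
E
```

```text
time_s: 37.37
position: [0.5865, 0.0006, 0.1576]
tcp_rot: [[0.001, -0.258, 0.966], [0.001, 0.966, 0.258], [-1.0, 0.0, 0.001]]
force: [-0.5, 2.0, 5.2]
opening: 0.622
time_s: 38.37
position: [0.5856, 0.0003, 0.2482]
tcp_rot: [[-0.002, -0.258, 0.966], [0.0, 0.966, 0.258], [-1.0, 0.001, -0.002]]
force: [0.4, -0.3, -0.8]
opening: 0.826
t 38.37 p [5.856e-01 3.000e-04 2.482e-01] F [ 0.4 -0.3 -0.8] M [ 0.05  0.01 -0.05] op 71.9 q [ -10.9   26.3   86.9   -0.    67.  -115.9]
theta 104.98 tilt xy of tool x [-0.0016  0.0002] dp tool mm [ 98.5 288.6 -46.7] yaw -0.02 (alt -0.02)
[321.8 211.3] [ 295  185   55   53 2286]
circle centre mm [5.862e+02 5.000e-01] diam [43.8 43.9]
```

View pics/w18c.png

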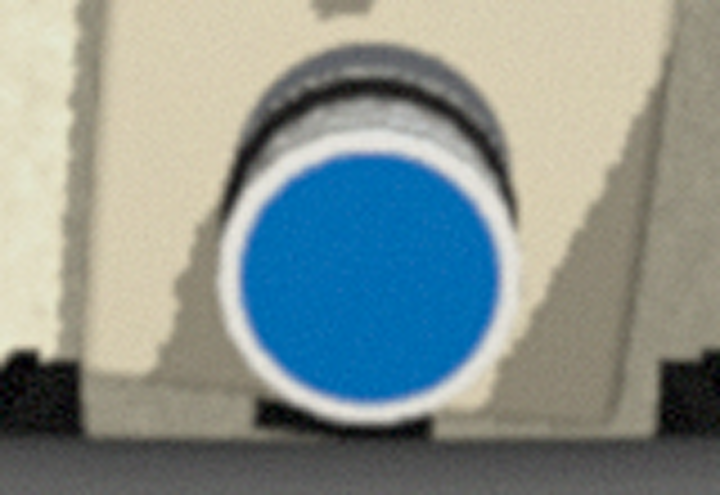

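```bash
python3 -m inch '{"dp":[[0,36.1,-5.8],[0,36.1,-5.8],[0,36.1,-5.8],[0,36.1,-5.8],[0,36.1,-5.8],[0,36.1,-5.8],[0,36.1,-5.8],[0,36.1,-5.8],[30,0,0],[40,0,0],[34,0,0],[10,0,0],[0,0,0],[0,0,0],[0,0,0]],"yaw":[0,0,0,0,0,0,0,0,0,0,0,0,0,0,0]}' 50; python3 - <<'E'
from h import *
go(0.4657,0.2671,0.13,105)
c=snap('wrist','w19.png')
a=cv2.imread('pics/w19.png');cv2.imwrite('pics/w19c.png',cv2.resize(a[140:260,240:400],None,fx=4.5,fy=4.5,interpolation=cv2.INTER_CUBIC))
E
```

```text
time_s: 39.67
position: [0.4682, 0.2674, 0.1363]
tcp_rot: [[0.002, -0.258, 0.966], [0.001, 0.966, 0.258], [-1.0, 0.0, 0.003]]
force: [-0.0, 0.0, 0.2]
opening: 0.57
t 39.67 p [0.4682 0.2674 0.1363] F [-0.   0.   0.2] M [ 0.11  0.03 -0.01] op 49.6 q [ 17.9  31.6  99.7   0.   48.5 -87.1]
theta 104.96 tilt xy of tool x [0.0025 0.0008] dp tool mm [ 6.3  0.3 -2.5] yaw -0.04 (alt -0.04)
```

View pics/w19.png

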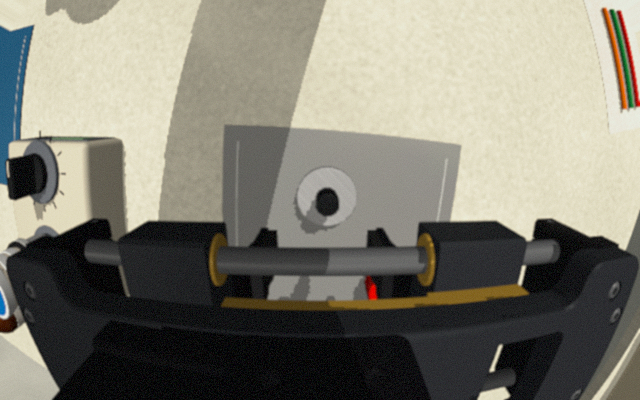

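View pics/w19c.png

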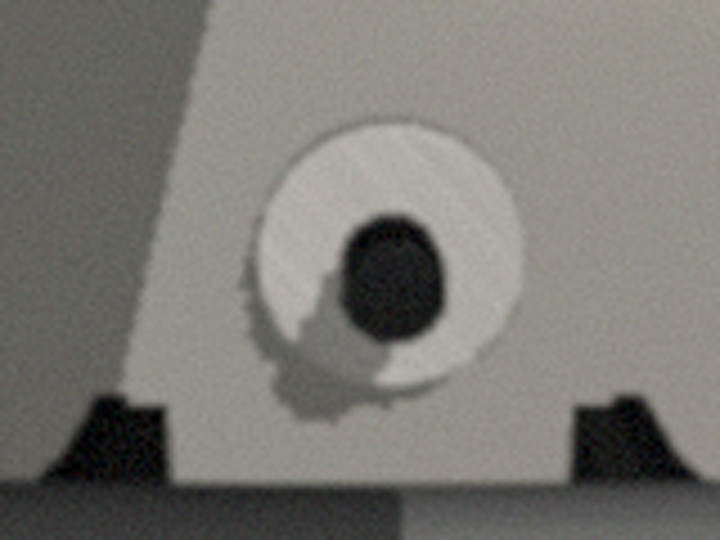

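```bash
python3 - <<'E'
from h import *
c=dict(np.load('pics/w19.png.npz'))
f=lambda u,v:(240+(u+.5)/4.5-.5,140+(v+.5)/4.5-.5)
for p in ((391,253),(258,253),(524,253),(391,120),(391,386)): print(onz(c,*f(*p),.015,True))
print('knob',onz(c,*f(393,289),.044,True),onz(c,*f(341,289),.044,True),onz(c,*f(445,289),.044,True))
E
```

```text
[0.46271192 0.27043744 0.015     ]
[0.46955476 0.24465583 0.015     ]
[0.45580944 0.29629264 0.015     ]
[0.43682921 0.26346068 0.015     ]
[0.48972852 0.27774733 0.015     ]
knob [0.46284999 0.27035161 0.044     ] [0.46525567 0.26130427 0.044     ] [0.46044183 0.27941165 0.044     ]
```

```bash
python3 -m inch '{"dp":[[20,4.5,-3.9],[35,0,0],[28,0,0],[14,0,0],[6,0,0],[0,0,0],[0,0,0],[0,0,0]],"yaw":[0,0,0,0,0,0,0,0]}' 50; python3 - <<'E'
from h import *
go(0.4633,0.2707,0.030,105)
E
```

```text
time_s: 40.38
position: [0.4634, 0.271, 0.0337]
tcp_rot: [[0.003, -0.258, 0.966], [0.001, 0.966, 0.258], [-1.0, 0.0, 0.004]]
force: [-0.1, -0.4, 0.8]
opening: 0.574
t 40.38 p [0.4634 0.271  0.0337] F [-0.1 -0.4  0.8] M [0.01 0.07 0.06] op 49.9 q [ 18.4  41.6 103.   -0.   35.1 -86.6]
theta 104.97 tilt xy of tool x [0.0034 0.0011] dp tool mm [ 3.7 -0.3 -0.1] yaw -0.03 (alt -0.03)
```

```bash
python3 -m inch '{"dp":[[3,-0.3,0],[0,0,0],[0,0,0]],"yaw":[0,0,0]}' 50;python3 -m inch '{"dp":[[0,0,0],[0,0,0],[0,0,0],[0,0,0],[0,0,0],[0,0,0],[0,0,0]],"yaw":[0,0,0,0,0,0,0]}' 0; python3 -m inch '{"dp":[[-8,0,0],[-20,0,0],[0,0,0],[0,0,0]],"yaw":[0,0,0,0]}' 0; python3 - <<'E'
from h import *
go(0.4633,0.2707,0.030,105)
E
```

```text
time_s: 40.63
position: [0.4623, 0.2704, 0.0296]
tcp_rot: [[0.001, -0.259, 0.966], [0.0, 0.966, 0.259], [-1.0, 0.0, 0.001]]
force: [-0.2, 0.4, -0.0]
opening: 0.573
time_s: 41.22
position: [0.462, 0.2703, 0.029]
tcp_rot: [[-0.0, -0.259, 0.966], [-0.0, 0.966, 0.259], [-1.0, -0.0, -0.0]]
force: [-0.8, -1.0, -0.6]
opening: 0.223
time_s: 41.55
position: [0.4627, 0.2705, 0.0578]
tcp_rot: [[0.002, -0.259, 0.966], [0.001, 0.966, 0.259], [-1.0, 0.0, 0.002]]
force: [-0.4, 0.4, -3.0]
opening: 0.223
t 41.55 p [0.4627 0.2705 0.0578] F [-0.4  0.4 -3. ] M [ 0.07  0.06 -0.05] op 19.4 q [ 18.4  39.1 102.7  -0.   38.1 -86.6]
theta 104.99 tilt xy of tool x [0.0023 0.0008] dp tool mm [27.8 -0.   0.5] yaw -0.01 (alt -0.01)
```

```bash
python3 -m inch '{"dp":[[-25,0,0],[-40,0,0],[-40,0,0],[-40,0,0],[-30,0,0],[-10,0,0],[0,0,0],[0,0,0]],"yaw":[0,0,0,0,0,0,0,0]}' 0; python3 - <<'E'
from h import *
go(0.5853,0.0003,0.235,105)
E
```

```text
time_s: 42.22
position: [0.461, 0.2699, 0.2407]
tcp_rot: [[-0.002, -0.259, 0.966], [-0.001, 0.966, 0.258], [-1.0, -0.0, -0.002]]
force: [-0.7, 0.1, -2.9]
opening: 0.217
t 42.22 p [0.461  0.2699 0.2407] F [-0.7  0.1 -2.9] M [-0.01  0.04 -0.02] op 18.9 q [ 18.4  22.8  94.6   0.   62.8 -86.6]
theta 104.98 tilt xy of tool x [-0.0022 -0.0007] dp tool mm [   5.6 -292.6   50.4] yaw -0.02 (alt -0.02)
```

```bash
python3 -m inch '{"dp":[[0,-29,5],[0,-29,5],[0,-29,5],[0,-29,5],[0,-29,5],[0,-29,5],[0,-29,5],[0,-29,5],[0,-29,5],[0,-29,5],[0,0,0],[0,0,0],[0,0,0]],"yaw":[0,0,0,0,0,0,0,0,0,0,0,0,0]}' 0; python3 - <<'E'
from h import *
go(0.5853,0.0003,0.195,105)
c=snap('wrist','w20.png')
E
```

```text
time_s: 43.3
position: [0.5833, 0.0035, 0.2389]
tcp_rot: [[-0.007, -0.258, 0.966], [0.002, 0.966, 0.258], [-1.0, 0.003, -0.006]]
force: [-0.7, 0.2, -2.5]
opening: 0.222
t 43.3 p [0.5833 0.0035 0.2389] F [-0.7  0.2 -2.5] M [ 0.11 -0.01  0.03] op 19.3 q [ -10.6   26.8   87.6    0.    66.  -115.6]
theta 104.94 tilt xy of tool x [-0.0067  0.0018] dp tool mm [43.9 -3.8  1.4] yaw -0.06 (alt -0.06)
```

View pics/w20.png

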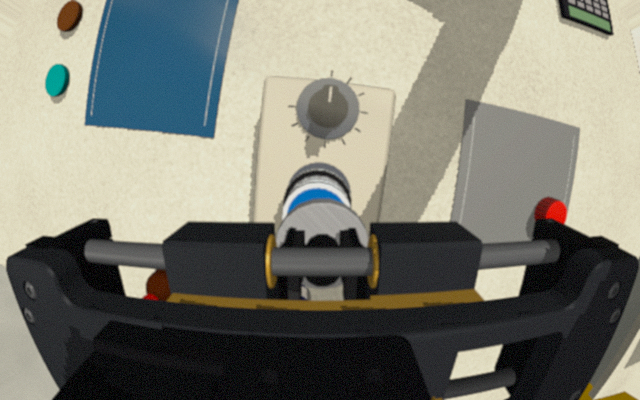

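```bash
python3 -m inch '{"dp":[[10,-3.5,2],[14,0,0],[12,0,0],[4,0,0],[0,0,0],[0,0,0],[0,0,0]],"yaw":[0,0,0,0,0,0,0]}' 0; python3 - <<'E'
from h import *
go(0.5853,0.0003,0.188,105)
E
```

```text
time_s: 43.93
position: [0.5886, 0.0005, 0.2026]
tcp_rot: [[0.001, -0.259, 0.966], [-0.0, 0.966, 0.259], [-1.0, -0.001, 0.001]]
force: [-0.9, -0.3, -2.3]
opening: 0.22
t 43.93 p [5.886e-01 5.000e-04 2.026e-01] F [-0.9 -0.3 -2.3] M [0.11 0.01 0.03] op 19.2 q [ -10.8   29.5   89.3   -0.    61.1 -115.8]
theta 105.02 tilt xy of tool x [ 0.0013 -0.0003] dp tool mm [14.6  0.7 -3.2] yaw 0.02 (alt 0.02)
```

```bash
python3 -m inch '{"dp":[[5,0.3,-2.8],[4,0,0],[3,0,0],[1,0,0],[0,0,0],[0,0,0]],"yaw":[0,0,0,0,0,0]}' 0; python3 - <<'E'
from h import *
go(0.5853,0.0003,0.187,105)
E
```

```text
time_s: 44.43
position: [0.5854, -0.0003, 0.189]
tcp_rot: [[-0.0, -0.258, 0.966], [0.0, 0.966, 0.258], [-1.0, 0.0, -0.0]]
force: [-0.0, -0.6, -2.0]
opening: 0.225
t 44.43 p [ 5.854e-01 -3.000e-04  1.890e-01] F [-0.  -0.6 -2. ] M [ 0.04  0.03 -0.03] op 19.6 q [ -11.    30.3   90.5    0.    59.2 -115.9]
theta 104.98 tilt xy of tool x [-0.  0.] dp tool mm [2.  0.6 0.1] yaw -0.02 (alt -0.02)
```

```bash
python3 -m inch '{"dp":[[1,0.6,0],[0,0,0],[0,0,0]],"yaw":[0,0,0]}' 0; python3 -m inch '{"dp":[[0.7,0,0],[0,0,0],[0,0,0]],"yaw":[0,0,0]}' 0; python3 -m inch '{"dp":[[0.5,0,0],[0,0,0],[0,0,0]],"yaw":[0,0,0]}' 0
```

```text
time_s: 44.68
position: [0.5852, 0.0004, 0.1881]
tcp_rot: [[0.0, -0.259, 0.966], [0.0, 0.966, 0.259], [-1.0, -0.0, 0.0]]
force: [-0.5, -0.5, -2.1]
opening: 0.223
time_s: 44.93
position: [0.5852, 0.0004, 0.1873]
tcp_rot: [[-0.0, -0.259, 0.966], [0.0, 0.966, 0.259], [-1.0, 0.0, -0.0]]
force: [0.3, 0.4, -2.5]
opening: 0.225
time_s: 45.18
position: [0.5854, 0.0003, 0.187]
tcp_rot: [[0.0, -0.258, 0.966], [-0.0, 0.966, 0.258], [-1.0, -0.0, 0.0]]
force: [-0.5, 0.6, -1.1]
opening: 0.221
```

```bash
python3 -m inch '{"dp":[[0.4,0,0],[0,0,0],[0,0,0]],"yaw":[0,0,0]}' 0; python3 -m inch '{"dp":[[0,0,0],[0,0,0],[0,0,0],[0,0,0],[0,0,0],[-12,0,0],[-25,0,0],[-30,0,0],[-25,0,0],[0,0,0],[0,0,0],[0,0,0]],"yaw":[0,0,0,0,0,0,0,0,0,0,0,0]}' 50; python3 - <<'E'
from h import *
st()
c=snap('wrist','w21.png')
a=cv2.imread('pics/w21.png');cv2.imwrite('pics/w21c.png',cv2.resize(a[140:260,240:400],None,fx=4.5,fy=4.5,interpolation=cv2.INTER_CUBIC))
E
```

```text
time_s: 45.43
position: [0.5854, 0.0003, 0.187]
tcp_rot: [[0.001, -0.259, 0.966], [-0.0, 0.966, 0.259], [-1.0, -0.0, 0.001]]
force: [-0.0, 0.6, 1.9]
opening: 0.222
time_s: 46.43
position: [0.5846, 0.0005, 0.2778]
tcp_rot: [[-0.001, -0.259, 0.966], [0.0, 0.966, 0.259], [-1.0, 0.001, -0.001]]
force: [-0.5, 0.2, -0.4]
opening: 0.574
t 46.43 p [5.846e-01 5.000e-04 2.778e-01] F [-0.5  0.2 -0.4] M [ 0.07  0.01 -0.05] op 50.0 q [ -10.9   24.4   85.    -0.    70.7 -115.9]
```

View pics/w21c.png

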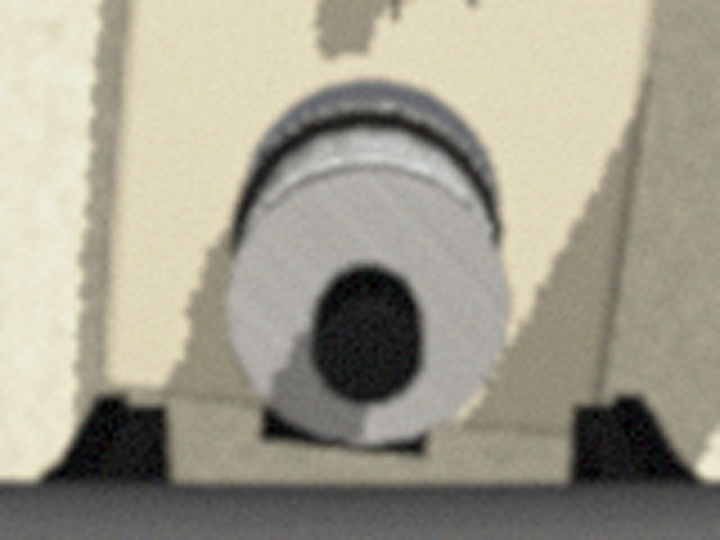

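```bash
python3 -m inch '{"dp":[[0,36,-6],[0,36,-6],[0,36,-6],[0,36,-6],[0,36,-6],[0,36,-6],[0,36,-6],[0,36,-6],[0,36,-6],[0,36,-6],[0,36,-6],[0,36,-6],[0,0,0],[0,0,0],[0,0,0]],"yaw":[0,0,0,0,0,0,0,0,0,0,0,0,0,0,0]}' 50; python3 - <<'E'
from h import *
c=dict(np.load('pics/w21.png.npz'))
f=lambda u,v:(240+(u+.5)/4.5-.5,140+(v+.5)/4.5-.5)
print(onz(c,*f(369.5,305),.173,True),onz(c,*f(228,305),.173,True),onz(c,*f(511,305),.173,True),onz(c,*f(369.5,445),.173,True))
st()
snap('top','t22.png');snap('scene','s22.png');snap('wrist','w22.png')
a=cv2.imread('pics/t22.png');cv2.imwrite('pics/t22c.png',cv2.convertScaleAbs(cv2.resize(a[130:310,140:480],None,fx=2.3,fy=2.3,interpolation=cv2.INTER_CUBIC),alpha=1.4))
a=cv2.imread('pics/s22.png');cv2.imwrite('pics/s22c.png',cv2.convertScaleAbs(cv2.resize(a[110:270,260:460],None,fx=3.7,fy=3.7,interpolation=cv2.INTER_CUBIC),alpha=1.4))
E
```

```text
time_s: 47.73
position: [0.4033, 0.3985, 0.2771]
tcp_rot: [[-0.002, -0.259, 0.966], [-0.002, 0.966, 0.259], [-1.0, -0.002, -0.003]]
force: [-0.1, -0.8, 0.2]
opening: 0.575
[0.58600136 0.00090557 0.173     ] [ 0.59294956 -0.02513702  0.173     ] [0.57907787 0.02696613 0.173     ] [0.61335297 0.00820215 0.173     ]
t 47.73 p [0.4033 0.3985 0.2771] F [-0.1 -0.8  0.2] M [0.02 0.02 0.03] op 50.0 q [ 33.4  23.   87.5  -0.   69.7 -71.6]
```

View pics/t22c.png

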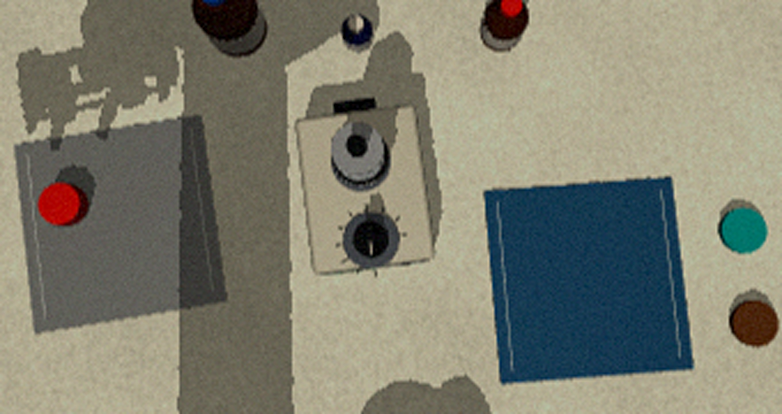

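View pics/s22c.png

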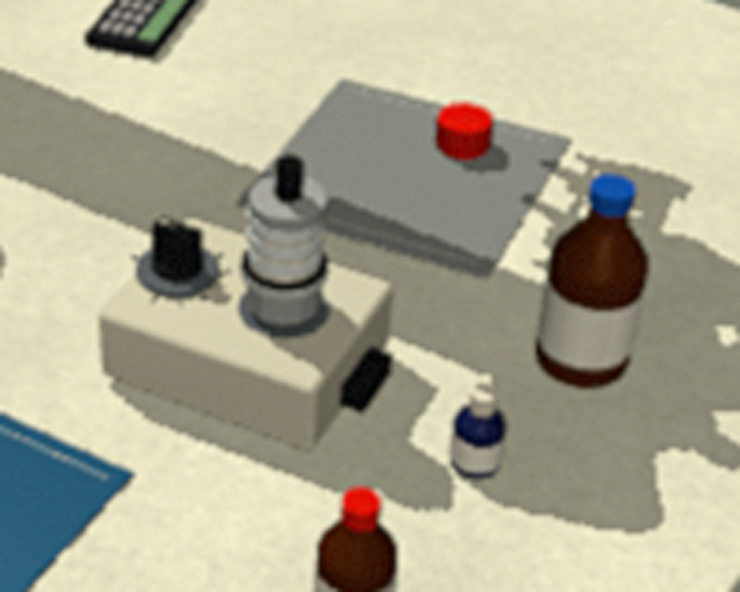

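```bash
python3 - <<'E'
from h import *
T=dict(np.load('pics/t22.png.npz'))
for ce,s in blobs(T['color'],(0,180,60),(8,255,255),(145,180,240,280),60)[0]: q=onz(T,*ce,.033);print('cap',ce,q)
f=lambda u,v:(140+(u+.5)/2.3-.5,130+(v+.5)/2.3-.5)
C=np.array([onz(T,*f(*p),.003)[:2] for p in ((14,146),(202,116),(228,300),(36,333))]);m=C.mean(0);ax=C[0]-C[3];ax/=np.linalg.norm(ax)
d=q[:2]-m;print(m,np.degrees(np.arctan2(ax[1],ax[0])),'cap in mat frame mm',1000*np.array([d@ax,d@[-ax[1],ax[0]]]))
E
```

```text
cap [165.37878788 218.0719697 ] [0.53523654 0.35403572 0.033     ]
[0.51599716 0.29037457] 11.270190133410058 cap in mat frame mm [31.31005147 58.67347827]
```

```bash
python3 - <<'E'
from h import *
print(bot.hand_in())
E
```

```text
the job is handed in; nothing more can be done
None
```

The mixer is set up as asked and the job is handed in, at about 48 s of the 210 s allowed.

- **Dial:** I turned it counter-clockwise until the wrist torque rose to about 0.8 N m at the stop. Its pointer then faced the mixer's front.
- **Cap:** I lifted it off the shaft and stood it on the grey mat. It was later knocked about 3 cm aside, with the arm elsewhere. It is still upright and about 30 mm clear of the nearest mat edge, so I left it there.
- **Head:** I lined it up by eye from the shaft teeth and the rim mark. It slid straight down to home height without needing to be turned, and a light press of about 7 N confirmed it was seated.
- **Dishes:** There were three on the blue mat, and all three are stacked on the head, each centred within about 1 mm in the wrist camera. I left the brown and turquoise look-alikes alone.
- **Weight:** I set it on top last, about 1 mm off the stack's centre.

The final top and scene pictures show the stack upright, the blue mat empty, the bottles standing where they were and the gripper clear of everything. The top and wrist cameras disagreed by about 2 mm in each direction. I used the wrist camera for all the grasps and for stacking the dishes and the weight, since it agreed with where the gripper actually closed.

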